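Pack the pencil kit tray and lock the keeper

ROBOT

A 6-joint arm with a two-finger parallel gripper is mounted at the origin on the work surface. World frame = base frame: x ahead of the robot, y to its left, z up, the work surface at z = 0. Lengths are in m, angles in rad, forces in N, time in s.
With the tool pointing down it reaches from about 0.35 to 0.975 m from the base axis. Payload 4.9 kg.
Tool frame: the origin (TCP) lies between the finger pads; the fingertips stand 25 mm ahead of it and the grasp point (between the pads) lies 6 mm ahead of it; z points along the fingers, y is the line along which they close (so a half turn about z gives the same grasp; the last joint's range is limited). The gripper opens to 85 mm and grips with 20 to 120 N. Pads are 22 mm wide; open, the fingers measure 114 mm over their backs; the gripper's body (76 mm by 85 mm) begins 54 mm behind the grasp point. The pads swing forward as they close: fully open they stand 13 mm farther back than shut.
Start: joints at [1.182, 0.053, 1.613, -0, 1.476, -0.119], TCP at [0.167, 0.602, 0.256] pointing down, gripper open.
Joint ranges: [-3.01, 3.01], [-1.01, 2.22], [0.06, 2.58], [-1.02, 4.17], [0.09, 2.62], [-3.14, 3.14]. Speed limits (rad/s): [2.57, 2.57, 3.14, 3.14, 3.14, 3.14].

INTERFACE

Orientations are given as a unit quaternion [w, x, y, z].
In Python, from cell import telemetry, eyes, env gives the robot as it stands.
- The arm moves only by the tool send_rows, never from a script. Its argument "increments" is a list of rows, each an object with "slide": the shift along the tool's x, y, z each as a share of 5 cm, from -1 to 1, a list of three; "rotation": the turn, a rotation vector about the tool's x, y, z each as a share of 90 degrees, from -1 to 1, a list of three. In form: [{"slide": [tx, ty, tz], "rotation": [wx, wy, wz]}, ...]. A call has 1 to 20 rows; each row shifts and turns the commanded pose from where the row before left it, along the tool's axes as they then stand; what a row does not reach is not made up. A row lasts 1/12 s, in which the tool goes at most 41.7 mm and 7.16 degrees, less where a joint would pass 70% of its speed; a pose out of reach is approached as far as the arm can. A call with a number of a shift or a turn outside -1 to 1 is refused whole. A call with a gripper value outside its range is refused whole. "hand" is the closure, from -1 (fully open) to 1 (shut), set as the call begins (left out, the last holds). The fingers move at their own pace and stop on an object; the grip force is fixed at half the most. Time passes only in rows, so rows that do not move let the fingers close. It gives the time, the measured TCP pose, the force, the opening and the grip force at its end, in the units of the state.
- telemetry.read_state(): the state, without advancing time (a new reading comes with each control period).
- eyes.capture(name): name is "scene" or "top" or "wrist"; returns the picture (400x640x3 uint8, red, green, blue); there is no depth.
- eyes.camera_info(name): a dict with "camera_matrix" (3x3 intrinsics, pixels), "R" (3x3) and "t" (3): a world point X has camera coordinates R X + t. Camera axes: x right, y down, z forward; pixel columns grow to the right and rows downward; lengths in m; the calibration is good to about 2 mm. A picture is of the moment at which its call begins: read the wrist's pose just before it. camera_info takes no time and is no camera call; for the wrist camera it gives the pose at the moment of the call.
- env.sign_off(): hands the job in; it is judged then, once.
The state is a dict: "time": time; "joints": joint angles; "qd": joint speeds; "tau": joint torques, N m; "tcp_pos": TCP position; "tool_rot": TCP orientation; "ft_force": force on the tool from outside, world axes, zero at the start; "torque": the same for the moment, N m; "opening": opening from 0.0 (shut) to 1.0 (fully open); "gripper_force": force on a finger pad.
Only numpy, scipy, OpenCV 4.12 (cv2) and the standard library are available. Lean on these libraries where they do the work, as an engineer would, in place of code of your own. Each camera call takes 0.05 s, during which the arm holds its last target. There are 200 camera calls.

TASK

Pack the pencil kit: swing the tray's keeper bar right back, lift each brass ring key up and off its hook and put it in the blue dish, and lay every burgundy barrel flat in a slot of the rack, one to a slot. Then swing the keeper bar shut over the barrels until it snaps home in its detent, and leave the mug, chopstick rest, grip sleeve and lead dispenser where they are.

Things in the scene. Friction and masses are not known exactly. Their poses are not given: they have to be found in the camera images.
- tray: kit tray, fixed: grey base plate 222 by 245 mm, 6 mm thick, with a plywood rack of three slots 44 mm apart and a blue dish. Origin on the table under the middle slot; x runs across the slots toward the keeper's hinge, y along the slots away from the dish, z up. A dark catch block (20 by 44 mm, 40 mm high, sprung steel ball on top) stands at x = -85 mm.
- slot1 (a point): the rack slot farthest from the hinge, as slot2.
- slot2 (a point): middle slot: centre of its floor, 30 mm above the table; axes as the tray. A slot is two notches 22 mm wide (x), 16 mm deep, in 12 mm combs at y = -36 and +36 mm; between the combs (60 mm) it is open 24 mm down to the base for fingers. End walls 130 mm apart along y, 14 mm above the slot floor. A seated barrel lies along y, its centre line 6.5 mm above this point.
- slot3 (a point): the rack slot next to the hinge, as slot2.
- dish (a point): centre of the floor of the blue dish, 10 mm above the table; axes as the tray. The dish is open on top, inside 134 mm along x by 84 mm along y, with walls 24 mm above this floor.
- keeper (a joint): angle (rad) of the aluminium keeper bar: 0 = shut, lying over all three slots; grows to 1.75 = right back, out on the tray's +y side (clockwise from above). Turns level about an upright hinge, stays where left (light friction). From 0.10 to 0.045 a sprung ball resists closing with about 3 N at the knob; past that it snaps home and is held at 0 to 0.01.
- keeper_knob (a point): middle of the red upright knob at the free end of the keeper bar: a round post 16 mm in diameter, 38 mm tall (19 mm above and below this point, which is 79 mm above the table), 180 mm from the hinge axis. The bar under it is 16 mm wide, from 52 to 60 mm above the table.
- keeper_hinge (a point): point on the keeper's upright hinge axis, 52 mm above the table, at x = 95 mm of the tray.
- stand: hook stand, fixed: wooden foot 100 by 130 mm, post, crossbar (128 mm along y, top at 157 mm). Two 8 mm steel arms at y = +55 and -55 mm reach 70 mm toward its -x, centre lines 150 mm above the table, then turn up (tip top at 168 mm, 81 mm out). A key hangs about 45 mm out; lifted 20 mm it clears the tip and comes off toward -x. Origin on the table under the post.
- key1: brass ring key (spanner for clutch rings): an eight-sided ring 56 mm across its outer flats, 40 mm across the hole, 10 mm thick, 60 g. Starts hanging on an arm of the hook stand, in a plane square to the arm. Origin at the ring's centre, x along the axis of its hole; as it hangs y is level and z up, taken from above across its 56 mm width. May be absent (None).
- key2: brass ring key (spanner for clutch rings): an eight-sided ring 56 mm across its outer flats, 40 mm across the hole, 10 mm thick, 60 g. Starts hanging on an arm of the hook stand, in a plane square to the arm. Origin at the ring's centre, x along the axis of its hole; as it hangs y is level and z up, taken from above across its 56 mm width. May be absent (None).
- barrel1: burgundy metal pencil barrel, a hexagonal rod 13 mm across flats and 110 mm long over all with a chrome nose cone at its +x end and a brass band; 30 g. It starts lying on the cork mat. Origin at the middle of its length on its centre line, x along its length. May be absent (None).
- barrel2: burgundy metal pencil barrel, a hexagonal rod 13 mm across flats and 110 mm long over all with a chrome nose cone at its +x end and a brass band; 30 g. It starts lying on the cork mat. Origin at the middle of its length on its centre line, x along its length. May be absent (None).
- barrel3: burgundy metal pencil barrel, a hexagonal rod 13 mm across flats and 110 mm long over all with a chrome nose cone at its +x end and a brass band; 30 g. It starts lying on the cork mat. Origin at the middle of its length on its centre line, x along its length. May be absent (None).
- mug: speckled stoneware mug, 76 mm wide, 90 mm tall, a bystander; origin under its middle.
- rest: bamboo chopstick rest, 22 by 60 by 16 mm, a bystander; origin under its middle.
- sleeve: frosted white grip sleeve standing on end, 17 mm wide, 40 mm tall, a bystander; origin under its middle.
- dispenser: chrome push-button lead dispenser lying flat, 100 by 18 by 10 mm, a bystander; origin under its middle.
Things that resemble listed ones, but are neither listed nor needed, are in the scene too. What is shaped like the barrel3 but purple is not meant. What is shaped like the key1 but pink is not meant.

How it is judged:
On the way, in this order (a step that is already met when the one before it is completed fails the run):
1. the keeper bar is swung right back, clear of the slots (more than 1.2 rad) (value of joint keeper above 1.2 rad), for 0.2 s.
2. every barrel lies in a slot and every key is in the dish (x of barrel1 in the frame of slot2 between -0.056 and 0.056 m and y of barrel1 in the frame of slot2 between -0.022 and 0.022 m and z of barrel1 in the frame of slot2 between 0 and 0.013 m and angle between the x axis of each of barrel1, barrel2, barrel3 and the y axis of tray, either way round below 0.2 rad and x of barrel2 in the frame of slot2 between -0.056 and 0.056 m and y of barrel2 in the frame of slot2 between -0.022 and 0.022 m and z of barrel2 in the frame of slot2 between 0 and 0.013 m and x of barrel3 in the frame of slot2 between -0.056 and 0.056 m and y of barrel3 in the frame of slot2 between -0.022 and 0.022 m and z of barrel3 in the frame of slot2 between 0 and 0.013 m and x of key1 in the frame of dish between -0.067 and 0.067 m and y of key1 in the frame of dish between -0.042 and 0.042 m and z of key1 in the frame of dish between -0.005 and 0.042 m and x of key2 in the frame of dish between -0.067 and 0.067 m and y of key2 in the frame of dish between -0.042 and 0.042 m and z of key2 in the frame of dish between -0.005 and 0.042 m), for 0.2 s.
3. the keeper bar is shut in its detent (value of joint keeper below 0.025 rad), for 0.2 s.
At the end, for the whole second after the job is handed in: Every barrel lies in a slot (centre within 22 mm lengthwise, under 13 mm above the slot floor, aligned within 0.2 rad), every key has its centre inside the dish, under 42 mm above its floor, the keeper is below 0.025 rad, and keys and barrels are at rest (all of step 2 and value of joint keeper below 0.025 rad and linear speed of each of barrel1, barrel2, barrel3, key1, key2 below 0.03 m/s); the robot touches nothing.
It fails at once if the mug is moved more than 30 mm (distance of mug from where it was at the start of the episode above 0.03 m).
It fails at once if the chopstick rest is moved more than 30 mm (distance of rest from where it was at the start of the episode above 0.03 m).
It fails at once if the grip sleeve is moved more than 30 mm (distance of sleeve from where it was at the start of the episode above 0.03 m).
It fails at once if the lead dispenser is moved more than 30 mm (distance of dispenser from where it was at the start of the episode above 0.03 m).
Of key1, key2 only 1 to 2 are there at a start; the rules pass over those that are not, and their reading is None.
Of barrel1, barrel2, barrel3 only 2 to 3 are there at a start; the rules pass over those that are not, and their reading is None.
At some moment in a run one of barrel1, barrel2, barrel3 may be knocked a few centimetres aside while the robot is not near it.
Once in a run the grip may slacken for a moment while it holds something.
It also fails if it takes over 210 s, if anything falls off the work surface, if the arm or the gripper's body presses on something with over 40 N, if the wrist force passes 120 N, or if a joint passes its speed limit or range.

## Working session

There is one attempt and no reset: what is moved stays moved. The work goes in short steps, Python scripts to look and compute and a tool call to move; the robot and the scene stay as the last step left them, time stands still between calls to the robot, and variables do not carry over. Pictures are saved under pics/ and viewed, at most 18 in all, crops included, and the job is handed in when it is done.

Besides the shell and the picture viewer there is one more tool, called after "Call:" as name([rows], argument=value, ...), one row to a line, values as JSON. send_rows: Moves the arm, as the interface text tells. Shift numbers are shares of 5 cm and turn numbers shares of 90 degrees, none past 1 either way. Its arguments: {"type":"object","properties":{"increments":{"type":"array"},"hand":{"type":"number"}},"required":["increments"]}

```bash
mkdir -p pics; ls; cat > h.py <<'E'
import numpy as np, cv2
from cell import telemetry, eyes, env
def cap(n,f=None):
    info=eyes.camera_info(n); im=np.array(eyes.capture(n))
    if f: cv2.imwrite('pics/'+f,im[:,:,::-1])
    return im,info
def ray(info,uv):
    K=np.array(info['camera_matrix']);R=np.array(info['R']);t=np.array(info['t'])
    d=R.T@np.linalg.inv(K)@np.array([uv[0],uv[1],1.]); return -R.T@t,d
def onz(info,uv,z):
    o,d=ray(info,uv); return o+d*(z-o[2])/d[2]
def tri(a,ua,b,ub):
    o1,d1=ray(a,ua);o2,d2=ray(b,ub)
    s=np.linalg.lstsq(np.c_[d1,-d2],o2-o1,rcond=None)[0]
    p,q=o1+s[0]*d1,o2+s[1]*d2; return (p+q)/2,np.linalg.norm(p-q)
def proj(info,X):
    c=np.array(info['camera_matrix'])@(np.array(info['R'])@np.array(X)+np.array(info['t'])); return c[:2]/c[2]
E
python3 - <<'E'
from h import *
np.set_printoptions(precision=3,suppress=True)
for n in ('top','scene','wrist'):
    im,i=cap(n,n+'0.png'); print(n,i)
print(telemetry.read_state())
E
```

```text
pics
top {'camera_matrix': array([[509.32 ,   0.   , 314.77 ],
       [  0.   , 509.32 , 195.046],
       [  0.   ,   0.   ,   1.   ]]), 'R': array([[ 0.002, -1.   , -0.004],
       [-0.988, -0.001, -0.155],
       [ 0.155,  0.004, -0.988]]), 't': array([-0.003,  0.57 ,  1.638])}
scene {'camera_matrix': array([[458.359,   0.   , 312.186],
       [  0.   , 458.359, 196.426],
       [  0.   ,   0.   ,   1.   ]]), 'R': array([[ 0.823,  0.568, -0.002],
       [ 0.454, -0.659, -0.599],
       [-0.342,  0.492, -0.801]]), 't': array([-0.449, -0.197,  1.462])}
wrist {'camera_matrix': array([[352.619,   0.   , 319.163],
       [  0.   , 352.619, 199.547],
       [  0.   ,   0.   ,   1.   ]]), 'R': array([[ 0.268,  0.964,  0.   ],
       [ 0.927, -0.257,  0.274],
       [ 0.264, -0.073, -0.962]]), 't': array([-0.625, -0.034,  0.378])}
{'time': 0.15, 'joints': array([ 1.182,  0.053,  1.614, -0.   ,  1.476, -0.119]), 'qd': array([-0.   , -0.004, -0.004, -0.   ,  0.001, -0.   ]), 'tau': array([  0.001, -39.424, -37.072,  -0.   ,   0.005,  -0.   ]), 'tcp_pos': array([0.166, 0.602, 0.255]), 'tool_rot': array([-0.   ,  0.134,  0.991, -0.001]), 'ft_force': array([-0.281,  0.477,  0.139]), 'torque': array([ 0.015,  0.05 , -0.051]), 'gripper_force': 0.0, 'opening': 1.0001980563582662}
```

View pics/top0.png

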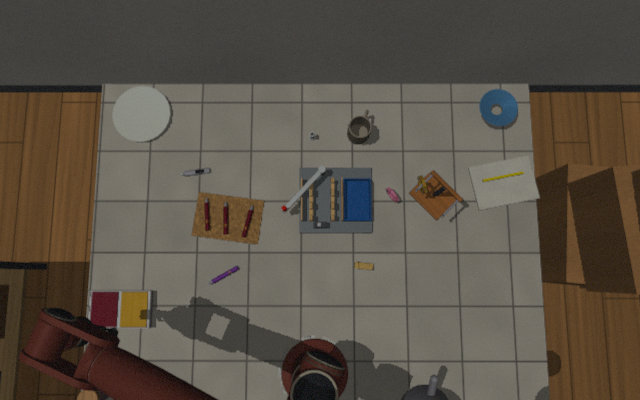

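View pics/scene0.png

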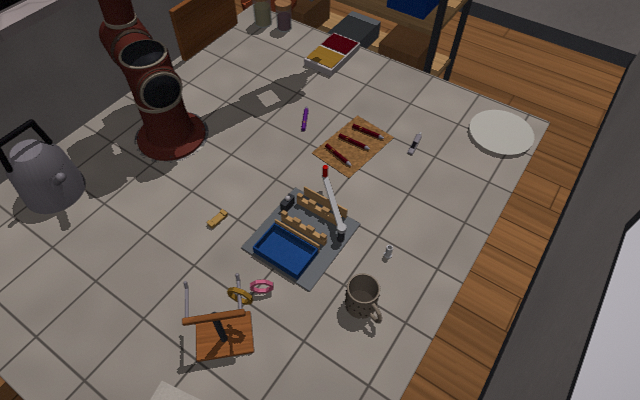

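The top view shows three burgundy barrels on the mat (207,215), (226,219), (248,222), with a purple decoy at (225,274). The brass key is at (430,187) on the stand, and a pink decoy ring is at (393,195). The red knob is at (285,209), and the keeper is partly open. Next, one close crop to check these choices.

```bash
python3 - <<'E'
import cv2,numpy as np
t=cv2.imread('pics/top0.png');s=cv2.imread('pics/scene0.png')
r=lambda im,x,y,w,h:cv2.resize(im[y:y+h,x:x+w],(400,300),interpolation=cv2.INTER_CUBIC)
cv2.imwrite('pics/c1.png',np.vstack([np.hstack([r(t,380,160,96,72),r(s,170,265,108,81)]),np.hstack([r(t,185,180,96,72),r(t,278,155,112,84)])]))
E
```

```text
(no output)
```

View pics/c1.png

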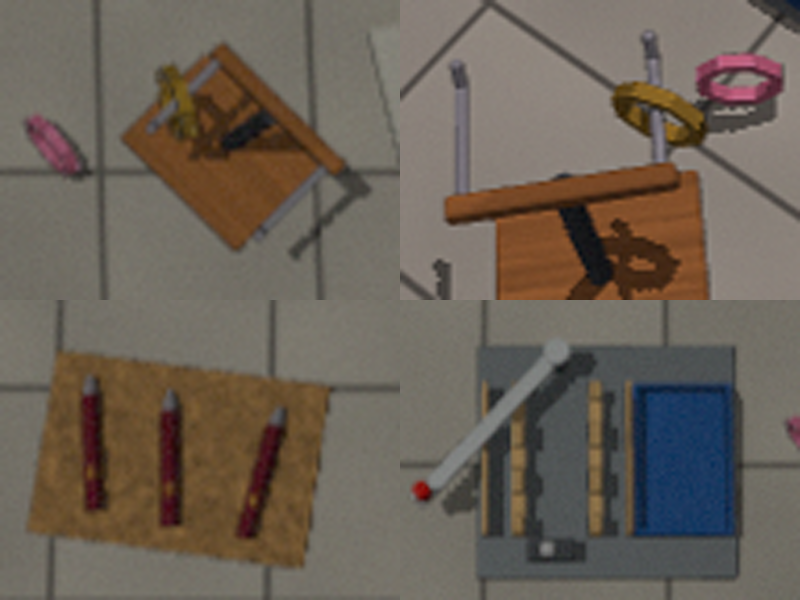

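The crop confirms that only one brass key hangs (top crop (178,100), i.e. pixel (423,184)). The other arm is empty and the pink ring lies apart. There are three burgundy barrels with their chrome noses at the image top, and the keeper is about 45° open with its knob at top pixel ~(284,209).

```bash
cat > m0.py <<'E'
from h import *
np.set_printoptions(precision=4,suppress=True)
ims={}
for n in('top','scene'): ims[n]=cap(n)
def mask(n,lo,hi,roi):
    im,_=ims[n];h=cv2.cvtColor(im,cv2.COLOR_RGB2HSV);m=cv2.inRange(h,np.array(lo),np.array(hi))
    k=np.zeros_like(m);x0,y0,x1,y1=roi;k[y0:y1,x0:x1]=m[y0:y1,x0:x1];return k
def blobs(m,a=15):
    n,l,s,c=cv2.connectedComponentsWithStats(m)
    return [(c[i],s[i,4],np.argwhere(l==i)[:,::-1].astype(np.float32)) for i in range(1,n) if s[i,4]>=a]
I=ims['top'][1];S=ims['scene'][1]
# plate
im=ims['top'][0]
m=mask('top',(95,150,50),(125,255,255),(330,150,385,245))
for c,a,p in blobs(m,100):
    r=cv2.minAreaRect(p);print('dish',c,a,r,[onz(I,q,0.034)[:2] for q in cv2.boxPoints(r)])
m1=mask('top',(0,180,100),(6,255,255),(270,190,300,225)) 
m2=mask('scene',(0,180,90),(6,255,255),(310,155,340,182))
b1=blobs(m1,3);b2=blobs(m2,3)
print('knob',[(c,a) for c,a,_ in b1],[(c,a) for c,a,_ in b2], tri(I,b1[0][0],S,b2[0][0]))
K=[]
for n,roi in(('top',(412,165,440,200)),('scene',(222,285,257,305))):
    m=mask(n,(20,130,60),(32,255,255),roi);b=max(blobs(m,5),key=lambda t:t[1]);print('key',n,b[0],b[1],b[2].min(0),b[2].max(0),cv2.minAreaRect(b[2]))
    K.append((b[2].min(0)+b[2].max(0))/2)
print(tri(I,K[0],S,K[1]))
m=mask('top',(165,90,30),(180,255,255),(190,190,268,246));m|=mask('top',(0,120,30),(8,255,255),(190,190,268,246))
for c,a,p in blobs(m,20):
    r=cv2.minAreaRect(p);print('barrel',c,a,r[1],[onz(I,q,0.01)[:2] for q in (p[p[:,1].argmin()],p[p[:,1].argmax()])],onz(I,c,0.01))
# arms / crossbar endpoints via hand pixels (crop scale 4.1667)
f=lambda x,y:(380+x/4.1667,160+y/4.1667)
g=lambda x,y:(170+(x-400)/3.7037,265+y/3.7037)
for nm,a,b in(('tip1',f(152,130),g(648,38)),('tip2',f(262,236),g(457,68))): print(nm,a,b,tri(I,a,S,b))
for nm,a,z in(('cbL',f(221,44),.157),('cbR',f(340,171),.157)): print(nm,onz(I,a,z))
# plate corners
h=lambda x,y:(278+(x-400)/3.5714,155+(y-300)/3.5714)
for q in((478,346),(735,347),(739,577),(477,578)):print('plate',onz(I,h(*q),.006))
print('hinge',onz(I,h(557,352),.065))
E
python3 m0.py
```

```text
dish [356.9679 199.6512] 1121 ((356.9999694824219, 199.49998474121094), (25.999996185302734, 40.99999237060547), 0.0) [array([ 0.4881, -0.0985]), array([ 0.6257, -0.0995]), array([ 0.6258, -0.1863]), array([ 0.4883, -0.1842])]
knob [(array([283.3636, 207.4545]), np.int32(11))] [(array([325.    , 166.6667]), np.int32(18))] (array([0.5214, 0.0978, 0.0954]), np.float64(0.00014096954763082248))
key top [422.791  184.1493] 67 [419. 176.] [427. 192.] ((422.2500305175781, 184.25001525878906), (17.076295852661133, 6.008327484130859), 71.56504821777344)
key scene [248.3333 295.5   ] 12 [245. 293.] [251. 299.] ((248.25, 295.25), (7.7781758308410645, 2.82842755317688), 45.0)
(array([ 0.5978, -0.3346,  0.1318]), np.float64(0.019275774144726098))
barrel [206.6768 215.6162] 99 (27.0, 4.0) [array([0.5475, 0.3676]), array([0.4565, 0.3577])] [0.5048 0.3605 0.01  ]
barrel [225.4545 219.5455] 99 (26.0, 3.0) [array([0.534 , 0.3032]), array([0.4465, 0.3006])] [0.4916 0.2971 0.01  ]
barrel [247.0784 222.4314] 102 (4.258177280426025, 27.472108840942383) [array([0.524 , 0.2189]), array([0.4366, 0.2403])] [0.482  0.2244 0.01  ]
tip1 (416.4797081623347, 191.1997504019968) (236.96006696006697, 275.26001026001023) (array([ 0.5647, -0.3137,  0.1616]), np.float64(0.003177697286571728))
tip2 (442.87949696402427, 216.63954688362494) (185.39001539001538, 283.36001836001833) (array([ 0.4865, -0.3911,  0.1618]), np.float64(0.004448726077254548))
cbL [ 0.6293 -0.369   0.157 ]
cbR [ 0.534  -0.4533  0.157 ]
plate [0.6694 0.0492 0.006 ]
plate [ 0.6687 -0.1959  0.006 ]
plate [ 0.4492 -0.1963  0.006 ]
plate [0.4478 0.0487 0.006 ]
hinge [ 0.6513 -0.0256  0.065 ]
```

```bash
cat > go.py <<'E'
# usage: go.py x y z yaw(deg of tool y) [x y z yaw ...]: turn first, then slide in turned axes; tool down
import sys,numpy as np
from cell import telemetry
from scipy.spatial.transform import Rotation as R
s=telemetry.read_state();q=s['tool_rot'];M=R.from_quat([*q[1:],q[0]]).as_matrix()
p=np.array(s['tcp_pos']);y0=np.degrees(np.arctan2(M[1,1],M[0,1]))
print('now t%.1f'%s['time'],p.round(4),'yaw %.2f'%y0,'z',M[:,2].round(3),'op %.3f'%s['opening'],'f',np.round(s['ft_force'],1))
a=list(map(float,sys.argv[1:]))
for i in range(0,len(a),4):
    t=np.array(a[i:i+3]);yw=a[i+3];d=(yw-y0+180)%360-180
    c,sn=np.cos(np.radians(yw)),np.sin(np.radians(yw));B=np.c_[[-sn,c,0],[c,sn,0],[0,0,-1]]
    u=B.T@(t-p)/.05;n=int(np.ceil(np.linalg.norm(u)/.8)) or 1
    print('rotz',round(-d/90,4),'slide',u.round(3),'rows',n,'each',(u/n).round(3))
    p,y0=t,yw
E
python3 go.py 0.40 0.15 0.30 46.6 .521 .098 .16 46.6
```

```text
now t0.2 [0.1665 0.6021 0.2557] yaw 74.54 z [-0.    -0.001 -1.   ] op 1.002 f [-0.1  0.6 -0.4]
rotz 0.3104 slide [-9.606 -3.362 -0.885] rows 13 each [-0.739 -0.259 -0.068]
rotz -0.0 slide [-2.473  0.907  2.8  ] rows 5 each [-0.495  0.181  0.56 ]
```

Call:
send_rows([
  {"slide": [0, 0, 0], "rotation": [0, 0, 0.062]},
  {"slide": [0, 0, 0], "rotation": [0, 0, 0.062]},
  {"slide": [0, 0, 0], "rotation": [0, 0, 0.062]},
  {"slide": [0, 0, 0], "rotation": [0, 0, 0.062]},
  {"slide": [0, 0, 0], "rotation": [0, 0, 0.062]},
  {"slide": [-0.65, -0.22, -0.06], "rotation": [0, 0, 0]},
  {"slide": [-0.65, -0.22, -0.06], "rotation": [0, 0, 0]},
  {"slide": [-0.65, -0.22, -0.06], "rotation": [0, 0, 0]},
  {"slide": [-0.65, -0.22, -0.06], "rotation": [0, 0, 0]},
  {"slide": [-0.65, -0.22, -0.06], "rotation": [0, 0, 0]},
  {"slide": [-0.65, -0.22, -0.06], "rotation": [0, 0, 0]},
  {"slide": [-0.65, -0.22, -0.06], "rotation": [0, 0, 0]},
  {"slide": [-0.65, -0.22, -0.06], "rotation": [0, 0, 0]},
  {"slide": [-0.65, -0.22, -0.06], "rotation": [0, 0, 0]},
  {"slide": [-0.65, -0.22, -0.06], "rotation": [0, 0, 0]},
  {"slide": [-0.65, -0.22, -0.06], "rotation": [0, 0, 0]},
  {"slide": [-0.65, -0.22, -0.06], "rotation": [0, 0, 0]},
  {"slide": [-0.65, -0.22, -0.06], "rotation": [0, 0, 0]},
  {"slide": [-0.65, -0.22, -0.06], "rotation": [0, 0, 0]},
  {"slide": [0, 0, 0], "rotation": [0, 0, 0]},
], hand=0)

```text
time: 1.92
tcp_pos: [0.3938, 0.1739, 0.299]
tool_rot: [0.001, 0.373, 0.928, -0.0]
ft_force: [-0.5, 0.1, 0.5]
opening: 0.496
gripper_force: 0.0
```

```bash
python3 - <<'E'
from h import *
cap('wrist','w1.png')
E
python3 go.py .521 .098 .16 46.6
```

```text
now t2.0 [0.3927 0.1759 0.2987] yaw 46.32 z [ 0.001  0.    -1.   ] op 0.500 f [-0.1  0.6  0.4]
rotz -0.0031 slide [-2.934  0.63   2.774] rows 6 each [-0.489  0.105  0.462]
```

View pics/w1.png

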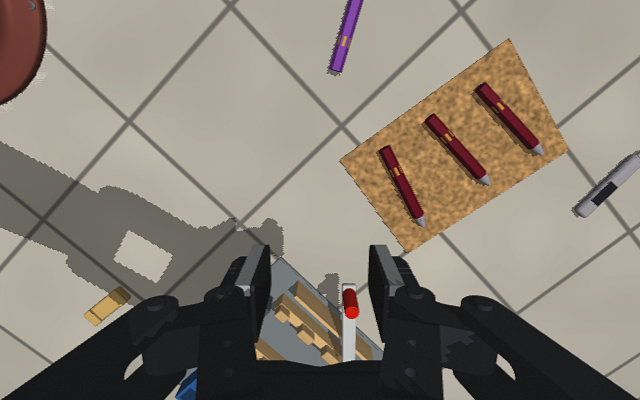

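The wrist view shows the red knob top at (351,311), the three barrels at about (402,187), (457,150) and (508,120), and the purple decoy at (345,35). I'll check the knob and tray points before the reach.

```bash
python3 - <<'E'
from h import *
i=eyes.camera_info('wrist')
print('knob',onz(i,(351,311.5),.098))
im=cv2.imread('pics/w1.png')[:,:,::-1]; h=cv2.cvtColor(im.copy(),cv2.COLOR_RGB2HSV)
m=cv2.inRange(h,(170,100,40),(180,255,160))|cv2.inRange(h,(0,150,40),(4,255,150)); m[:,:340]=0;m[240:]=0
n,l,s,c=cv2.connectedComponentsWithStats(m)
for k in range(1,n):
    if s[k,4]>100:
        p=np.argwhere(l==k)[:,::-1].astype(np.float32);b=cv2.boxPoints(cv2.minAreaRect(p))
        print(c[k],s[k,4],[onz(i,q,.012)[:2].round(4) for q in b])
E
```

```text
knob [0.51764897 0.10303881 0.098     ]
[507.83233533 116.96007984] 1002 [array([0.4555, 0.3544]), array([0.4553, 0.3685]), array([0.5504, 0.3752]), array([0.5514, 0.3605])]
[455.85502646 147.18412698] 945 [array([0.4408, 0.2933]), array([0.4407, 0.3071]), array([0.537 , 0.3106]), array([0.5377, 0.2962])]
[401.70119048 183.05833333] 840 [array([0.4304, 0.2351]), array([0.4342, 0.2481]), array([0.5272, 0.2248]), array([0.5237, 0.2109])]
```

Call:
send_rows([
  {"slide": [-0.5, 0.1, 0.45], "rotation": [0, 0, 0]},
  {"slide": [-0.5, 0.1, 0.45], "rotation": [0, 0, 0]},
  {"slide": [-0.5, 0.1, 0.45], "rotation": [0, 0, 0]},
  {"slide": [-0.5, 0.1, 0.45], "rotation": [0, 0, 0]},
  {"slide": [-0.5, 0.1, 0.45], "rotation": [0, 0, 0]},
  {"slide": [-0.4, 0.1, 0.45], "rotation": [0, 0, 0]},
  {"slide": [0, 0, 0], "rotation": [0, 0, 0]},
])

```text
time: 2.55
tcp_pos: [0.5165, 0.0997, 0.1574]
tool_rot: [-0.004, 0.37, 0.929, -0.002]
ft_force: [-0.8, 0.7, -0.0]
opening: 0.495
gripper_force: 0.0
```

```bash
python3 go.py .521 .098 .092 46.6
```

```text
now t2.5 [0.5165 0.0997 0.1574] yaw 46.59 z [-0.009 -0.001 -1.   ] op 0.495 f [-0.8  0.7 -0. ]
rotz -0.0001 slide [-0.088  0.037  1.308] rows 2 each [-0.044  0.019  0.654]
```

Call:
send_rows([
  {"slide": [-0.02, 0.01, 0.33], "rotation": [0, 0, 0]},
  {"slide": [-0.02, 0.01, 0.33], "rotation": [0, 0, 0]},
  {"slide": [-0.02, 0.01, 0.33], "rotation": [0, 0, 0]},
  {"slide": [-0.02, 0.01, 0.32], "rotation": [0, 0, 0]},
  {"slide": [0, 0, 0], "rotation": [0, 0, 0]},
  {"slide": [0, 0, 0], "rotation": [0, 0, 0]},
])

```text
time: 3.05
tcp_pos: [0.521, 0.1001, 0.0974]
tool_rot: [-0.001, 0.369, 0.93, -0.0]
ft_force: [0.8, 0.1, 0.2]
opening: 0.499
gripper_force: 0.0
```

Call:
send_rows([
  {"slide": [-0.007, 0.157, 0], "rotation": [0, 0, 0.028]},
  {"slide": [-0.007, 0.157, 0], "rotation": [0, 0, 0.028]},
  {"slide": [-0.007, 0.157, 0], "rotation": [0, 0, 0.028]},
  {"slide": [-0.007, 0.157, 0], "rotation": [0, 0, 0.028]},
  {"slide": [-0.007, 0.157, 0], "rotation": [0, 0, 0.028]},
  {"slide": [-0.007, 0.157, 0], "rotation": [0, 0, 0.028]},
  {"slide": [-0.007, 0.157, 0], "rotation": [0, 0, 0.028]},
  {"slide": [-0.007, 0.157, 0], "rotation": [0, 0, 0.028]},
  {"slide": [-0.007, 0.157, 0], "rotation": [0, 0, 0.028]},
  {"slide": [-0.007, 0.157, 0], "rotation": [0, 0, 0.028]},
  {"slide": [-0.007, 0.157, 0], "rotation": [0, 0, 0.028]},
  {"slide": [-0.007, 0.157, 0], "rotation": [0, 0, 0.028]},
  {"slide": [-0.007, 0.157, 0], "rotation": [0, 0, 0.028]},
  {"slide": [-0.007, 0.157, 0], "rotation": [0, 0, 0.028]},
  {"slide": [-0.007, 0.157, 0], "rotation": [0, 0, 0.028]},
  {"slide": [-0.007, 0.157, 0], "rotation": [0, 0, 0.028]},
  {"slide": [-0.007, 0.157, 0], "rotation": [0, 0, 0.028]},
  {"slide": [-0.007, 0.157, 0], "rotation": [0, 0, 0.028]},
  {"slide": [-0.007, 0.157, 0], "rotation": [0, 0, 0.028]},
  {"slide": [-0.007, 0.157, 0], "rotation": [0, 0, 0.028]},
])

```text
time: 4.72
tcp_pos: [0.6658, 0.1525, 0.1002]
tool_rot: [0.001, 0.73, 0.683, 0.001]
ft_force: [-0.2, 0.4, 0.3]
opening: 0.499
gripper_force: 0.2
```

```bash
python3 - <<'E'
from h import *
im,i=cap('top')
h=cv2.cvtColor(im,cv2.COLOR_RGB2HSV);m=cv2.inRange(h,(0,180,100),(6,255,255));m[:,:230]=0;m[:,320:]=0;m[230:]=0
p=np.argwhere(m)[:,::-1];print(len(p)); 
if len(p):
    k=onz(i,p.mean(0),.097);print(k,np.arctan2(k[1]+.026,.652-k[0]))
E
python3 go.py .66 .15 .2 -5
```

```text
0
now t4.8 [0.6671 0.1522 0.1004] yaw -3.93 z [ 0.004  0.001 -1.   ] op 0.500 f [-0.2 -0.6  0.3]
rotz 0.0119 slide [-0.057 -0.137 -1.991] rows 3 each [-0.019 -0.046 -0.664]
```

Call:
send_rows([
  {"slide": [0, 0, -0.6], "rotation": [0, 0, 0]},
  {"slide": [0, 0, -0.6], "rotation": [0, 0, 0]},
  {"slide": [0, 0, -0.6], "rotation": [0, 0, 0]},
  {"slide": [0, 0, -0.6], "rotation": [0, 0, 0]},
  {"slide": [0, 0, -0.6], "rotation": [0, 0, -0.07]},
  {"slide": [0, 0, 0], "rotation": [0, 0, -0.07]},
  {"slide": [0, 0, 0], "rotation": [0, 0, -0.07]},
  {"slide": [0, 0, 0], "rotation": [0, 0, -0.07]},
  {"slide": [0, 0, 0], "rotation": [0, 0, -0.07]},
  {"slide": [0, 0, 0], "rotation": [0, 0, -0.07]},
  {"slide": [0, 0, 0], "rotation": [0, 0, -0.07]},
  {"slide": [0, 0, 0], "rotation": [0, 0, -0.07]},
  {"slide": [0, 0, 0], "rotation": [0, 0, -0.07]},
  {"slide": [0, 0, 0], "rotation": [0, 0, -0.07]},
  {"slide": [0, 0, 0], "rotation": [0, 0, -0.07]},
  {"slide": [0, 0, 0], "rotation": [0, 0, -0.07]},
  {"slide": [0, 0, 0], "rotation": [0, 0, -0.07]},
  {"slide": [0, 0, 0], "rotation": [0, 0, -0.07]},
  {"slide": [0, 0, 0], "rotation": [0, 0, -0.07]},
  {"slide": [0, 0, 0], "rotation": [0, 0, 0]},
])

```text
time: 6.43
tcp_pos: [0.6647, 0.1521, 0.2497]
tool_rot: [0.001, -0.008, 1.0, 0.0]
ft_force: [0.3, -0.2, 0.5]
opening: 0.502
gripper_force: 0.0
```

```bash
python3 go.py .506 .363 .2 93.9 ; python3 -c "
from cell import telemetry;print(telemetry.read_state()['joints'])"
```

```text
now t6.4 [0.6647 0.1521 0.2497] yaw 90.93 z [ 0.002  0.    -1.   ] op 0.502 f [ 0.3 -0.2  0.5]
rotz -0.0331 slide [2.88  4.424 0.994] rows 7 each [0.411 0.632 0.142]
[ 1.15891789e-01  1.86718295e-01  1.47852423e+00  1.27811625e-04
  1.47423962e+00 -1.47106681e+00]
```

Call:
send_rows([
  {"slide": [0, 0, 0], "rotation": [0, 0, -0.033]},
  {"slide": [0.41, 0.63, 0.1], "rotation": [0, 0, 0]},
  {"slide": [0.41, 0.63, 0.1], "rotation": [0, 0, 0]},
  {"slide": [0.41, 0.63, 0.1], "rotation": [0, 0, 0]},
  {"slide": [0.41, 0.63, 0.1], "rotation": [0, 0, 0]},
  {"slide": [0.41, 0.63, 0.1], "rotation": [0, 0, 0]},
  {"slide": [0.41, 0.63, 0.1], "rotation": [0, 0, 0]},
  {"slide": [0.41, 0.63, 0.1], "rotation": [0, 0, 0]},
  {"slide": [0, 0, 0], "rotation": [0, 0, 0]},
  {"slide": [0, 0, 0], "rotation": [0, 0, 0]},
])

```text
time: 7.27
tcp_pos: [0.5058, 0.3639, 0.2135]
tool_rot: [0.0, -0.033, 0.999, 0.0]
ft_force: [-0.8, 0.8, 1.4]
opening: 0.499
gripper_force: 0.0
```

```bash
cat > bar.py <<'E'
from h import *
np.set_printoptions(precision=4,suppress=True)
def find(n,roi,amin):
    im,i=cap(n,n+'_last.png');h=cv2.cvtColor(im,cv2.COLOR_RGB2HSV)
    m=cv2.inRange(h,(168,100,30),(180,255,170))|cv2.inRange(h,(0,140,30),(5,255,150))|cv2.inRange(h,(10,170,110),(25,255,255))*0
    k=np.zeros_like(m);x0,y0,x1,y1=roi;k[y0:y1,x0:x1]=m[y0:y1,x0:x1]
    n_,l,s,c=cv2.connectedComponentsWithStats(cv2.morphologyEx(k,cv2.MORPH_CLOSE,np.ones((5,5) if n=='wrist' else (1,1))))
    for j in range(1,n_):
        if s[j,4]<amin: continue
        p=np.argwhere(l==j)[:,::-1].astype(np.float32)
        w=np.array([onz(i,q,.010)[:2] for q in p]);mu=w.mean(0);e=np.linalg.svd(w-mu,full_matrices=False)[2][0];e*=np.sign(e[0]) if abs(e[0])>.3 else np.sign(e[1])
        a=(w-mu)@e
        print(n,c[j],s[j,4],'rear',mu+a.min()*e,'front',mu+a.max()*e,'mid55',mu+(a.min()+.055)*e,'ang %.1f'%np.degrees(np.arctan2(e[1],e[0])),'len %.3f'%(a.max()-a.min()))
if __name__=='__main__':
    find('top',(190,190,268,246),20);find('wrist',(0,0,640,400),200)
E
python3 bar.py
python3 - <<'E'
import cv2,numpy as np
a=cv2.imread('pics/top_last.png')[155:239,278:390];b=cv2.imread('pics/wrist_last.png')
cv2.imwrite('pics/c2.png',np.hstack([cv2.resize(a,(400,300),interpolation=cv2.INTER_CUBIC),cv2.resize(b,(400,300))]))
E
python3 go.py .506 .363 .1 93.9
```

```text
top [225.375  215.1875] 64 rear [0.4768 0.297 ] front [0.5341 0.2985] mid55 [0.5318 0.2984] ang 1.4 len 0.057
top [206.5814 214.4884] 43 rear [0.4866 0.3595] front [0.527  0.3621] mid55 [0.5415 0.363 ] ang 3.6 len 0.040
top [248.339  217.7966] 59 rear [0.4677 0.2281] front [0.5244 0.2138] mid55 [0.521  0.2146] ang -14.2 len 0.058
top [194.7917 227.9167] 24 rear [0.4547 0.3894] front [0.4777 0.4141] mid55 [0.4922 0.4296] ang 46.9 len 0.034
top [225.4483 229.6897] 29 rear [0.4465 0.2959] front [0.47   0.2963] mid55 [0.5014 0.297 ] ang 1.1 len 0.024
top [244.1154 232.8462] 26 rear [0.4364 0.2359] front [0.4593 0.2308] mid55 [0.4901 0.224 ] ang -12.4 len 0.023
top [199.7895 240.386 ] 57 rear [0.418  0.3601] front [0.4269 0.4076] mid55 [0.4281 0.4142] ang 79.5 len 0.048
wrist [170.2461 135.9483] 1662 rear [0.4344 0.2392] front [0.5272 0.2149] mid55 [0.4877 0.2253] ang -14.6 len 0.096
wrist [249.8832 153.1043] 1524 rear [0.4438 0.2985] front [0.5389 0.3006] mid55 [0.4988 0.2997] ang 1.2 len 0.095
wrist [317.6343 170.0663] 1523 rear [0.4565 0.3595] front [0.5518 0.3654] mid55 [0.5114 0.3629] ang 3.5 len 0.095
wrist [ 67.517  344.1195] 619 rear [0.6895 0.1259] front [0.7348 0.0763] mid55 [0.7266 0.0853] ang -47.6 len 0.067
now t7.4 [0.5076 0.3622 0.2138] yaw 93.66 z [ 0.001  0.    -1.   ] op 0.500 f [-0.2  0.1 -0. ]
rotz -0.0026 slide [0.031 0.019 2.277] rows 3 each [0.01  0.006 0.759]
```

View pics/c2.png

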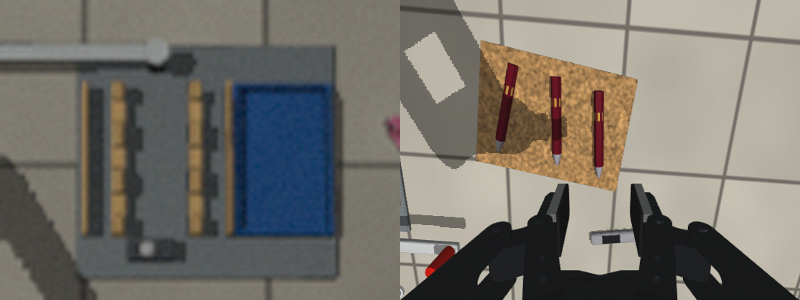

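The tray crop shows the keeper straight out on the +y side (θ≈1.57) and all slots clear. The wrist view shows the three barrels undisturbed, and barrel 1 is next.

```bash
python3 go.py .511 .3627 .030 93.5
```

```text
now t7.4 [0.5076 0.3622 0.2138] yaw 93.66 z [ 0.001  0.    -1.   ] op 0.500 f [-0.2  0.1 -0. ]
rotz 0.0018 slide [-0.068  0.006  3.677] rows 5 each [-0.014  0.001  0.735]
```

Call:
send_rows([
  {"slide": [-0.01, 0, 0.5], "rotation": [0, 0, 0]},
  {"slide": [-0.01, 0, 0.5], "rotation": [0, 0, 0]},
  {"slide": [-0.01, 0, 0.5], "rotation": [0, 0, 0]},
  {"slide": [-0.01, 0, 0.5], "rotation": [0, 0, 0]},
  {"slide": [-0.01, 0, 0.5], "rotation": [0, 0, 0]},
  {"slide": [-0.01, 0, 0.5], "rotation": [0, 0, 0]},
  {"slide": [-0.01, 0, 0.3], "rotation": [0, 0, 0]},
  {"slide": [0, 0, 0.2], "rotation": [0, 0, 0]},
  {"slide": [0, 0, 0.1], "rotation": [0, 0, 0]},
  {"slide": [0, 0, 0], "rotation": [0, 0, 0]},
  {"slide": [0, 0, 0], "rotation": [0, 0, 0]},
])

```text
time: 8.28
tcp_pos: [0.5118, 0.3626, 0.034]
tool_rot: [0.001, -0.032, 0.999, 0.0]
ft_force: [-0.1, 0.4, -0.2]
opening: 0.499
gripper_force: 0.0
```

```bash
for i in 1 2; do python3 go.py .511 .3627 .030 93.5; python3 -c "
from h import *
cap('wrist','w3.png')"; done
```

```text
now t8.3 [0.5118 0.3626 0.034 ] yaw 93.68 z [ 0.002  0.001 -1.   ] op 0.499 f [-0.1  0.4 -0.2]
rotz 0.002 slide [0.016 0.002 0.081] rows 1 each [0.016 0.002 0.081]
now t8.3 [0.512  0.3629 0.0345] yaw 93.70 z [ 0.002  0.001 -1.   ] op 0.502 f [0.5 0.4 0.4]
rotz 0.0022 slide [ 0.021 -0.003  0.091] rows 1 each [ 0.021 -0.003  0.091]
```

View pics/w3.png

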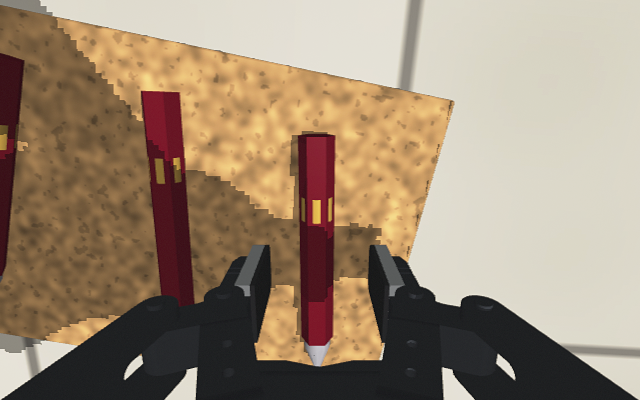

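The barrel lies centred between the pads, upright in the image from (317,135) to its nose at (318,366). Closing.

Call:
send_rows([
  {"slide": [0, 0, 0.1], "rotation": [0, 0, 0]},
  {"slide": [0, 0, 0], "rotation": [0, 0, 0]},
])

```text
time: 8.55
tcp_pos: [0.511, 0.3625, 0.028]
tool_rot: [0.0, -0.032, 0.999, 0.0]
ft_force: [-0.8, -1.2, -0.6]
opening: 0.497
gripper_force: 0.0
```

Call:
send_rows([
  {"slide": [0, 0, 0], "rotation": [0, 0, 0]},
  {"slide": [0, 0, 0], "rotation": [0, 0, 0]},
  {"slide": [0, 0, 0], "rotation": [0, 0, 0]},
  {"slide": [0, 0, 0], "rotation": [0, 0, 0]},
  {"slide": [0, 0, 0], "rotation": [0, 0, 0]},
  {"slide": [0, 0, 0], "rotation": [0, 0, 0]},
], hand=1)

```text
time: 9.05
tcp_pos: [0.5113, 0.3626, 0.0286]
tool_rot: [0.0, -0.032, 0.999, 0.0]
ft_force: [-1.3, -0.4, 6.1]
opening: 0.139
gripper_force: 59.7
```

Call:
send_rows([
  {"slide": [0, 0, -0.3], "rotation": [0, 0, 0]},
  {"slide": [0, 0, -0.5], "rotation": [0, 0, 0]},
  {"slide": [0, 0, -0.5], "rotation": [0, 0, 0]},
  {"slide": [0, 0, -0.5], "rotation": [0, 0, 0]},
  {"slide": [0, 0, -0.5], "rotation": [0, 0, 0]},
  {"slide": [0, 0, 0], "rotation": [0, 0, 0]},
])

```text
time: 9.55
tcp_pos: [0.5137, 0.364, 0.1499]
tool_rot: [0.005, -0.032, 0.999, 0.002]
ft_force: [1.2, 0.4, 1.6]
opening: 0.138
gripper_force: 58.7
```

```bash
python3 go.py .513 -.026 .14 0  .513 -.026 .06 0
```

```text
now t9.6 [0.5137 0.364  0.1499] yaw 93.72 z [ 0.009  0.005 -1.   ] op 0.138 f [1.2 0.4 1.6]
rotz 1.0413 slide [-7.8   -0.013  0.198] rows 10 each [-0.78  -0.001  0.02 ]
rotz -0.0 slide [0.  0.  1.6] rows 3 each [0.    0.    0.533]
```

Call:
send_rows([
  {"slide": [0, 0, 0], "rotation": [0, 0, 0.07]},
  {"slide": [0, 0, 0], "rotation": [0, 0, 0.07]},
  {"slide": [0, 0, 0], "rotation": [0, 0, 0.07]},
  {"slide": [0, 0, 0], "rotation": [0, 0, 0.07]},
  {"slide": [0, 0, 0], "rotation": [0, 0, 0.07]},
  {"slide": [0, 0, 0], "rotation": [0, 0, 0.07]},
  {"slide": [0, 0, 0], "rotation": [0, 0, 0.07]},
  {"slide": [0, 0, 0], "rotation": [0, 0, 0.07]},
  {"slide": [0, 0, 0], "rotation": [0, 0, 0.07]},
  {"slide": [0, 0, 0], "rotation": [0, 0, 0.07]},
  {"slide": [0, 0, 0], "rotation": [0, 0, 0.07]},
  {"slide": [0, 0, 0], "rotation": [0, 0, 0.07]},
  {"slide": [0, 0, 0], "rotation": [0, 0, 0.07]},
  {"slide": [0, 0, 0], "rotation": [0, 0, 0.07]},
  {"slide": [0, 0, 0], "rotation": [0, 0, 0.06]},
])

```text
time: 10.8
tcp_pos: [0.5102, 0.362, 0.1419]
tool_rot: [-0.0, 0.708, 0.706, -0.001]
ft_force: [-0.3, 0.7, -0.7]
opening: 0.137
gripper_force: 58.7
```

Call:
send_rows([
  {"slide": [-0.49, 0, 0], "rotation": [0, 0, 0]},
  {"slide": [-0.49, 0, 0], "rotation": [0, 0, 0]},
  {"slide": [-0.49, 0, 0], "rotation": [0, 0, 0]},
  {"slide": [-0.49, 0, 0], "rotation": [0, 0, 0]},
  {"slide": [-0.49, 0, 0], "rotation": [0, 0, 0]},
  {"slide": [-0.49, 0, 0], "rotation": [0, 0, 0]},
  {"slide": [-0.49, 0, 0], "rotation": [0, 0, 0]},
  {"slide": [-0.49, 0, 0], "rotation": [0, 0, 0]},
  {"slide": [-0.49, 0, 0], "rotation": [0, 0, 0]},
  {"slide": [-0.49, 0, 0], "rotation": [0, 0, 0]},
  {"slide": [-0.49, 0, 0], "rotation": [0, 0, 0]},
  {"slide": [-0.49, 0, 0], "rotation": [0, 0, 0]},
  {"slide": [-0.49, 0, 0], "rotation": [0, 0, 0]},
  {"slide": [-0.49, 0, 0], "rotation": [0, 0, 0]},
  {"slide": [-0.49, 0, 0], "rotation": [0, 0, 0]},
  {"slide": [-0.45, 0, 0], "rotation": [0, 0, 0]},
  {"slide": [0, 0, 0], "rotation": [0, 0, 0]},
  {"slide": [0, 0, 0], "rotation": [0, 0, 0]},
])

```text
time: 12.3
tcp_pos: [0.5111, -0.0282, 0.1422]
tool_rot: [-0.001, 0.707, 0.707, -0.0]
ft_force: [-0.7, -0.1, -1.1]
opening: 0.139
gripper_force: 58.7
```

```bash
python3 go.py .513 -.026 .06 0; python3 -c "
from h import *
im,i=cap('wrist','w4.png')
for X in ((.513,-.026,.046),(.513,.01,.046),(.557,.01,.046),(.557,.039,.044),(.557,-.062,.046)): print(X,proj(i,X))"
```

```text
now t12.3 [ 0.5111 -0.0282  0.1422] yaw -0.02 z [-0.001  0.001 -1.   ] op 0.139 f [-0.7 -0.1 -1.1]
rotz -0.0002 slide [0.045 0.039 1.644] rows 3 each [0.015 0.013 0.548]
(0.513, -0.026, 0.046) [322.85424446 210.72476133]
(0.513, 0.01, 0.046) [322.93620248 154.33430041]
(0.557, 0.01, 0.046) [395.20984448 154.23469739]
(0.557, 0.039, 0.044) [397.30853258 104.87389433]
(0.557, -0.062, 0.046) [389.0189288  262.33479123]
```

View pics/w4.png

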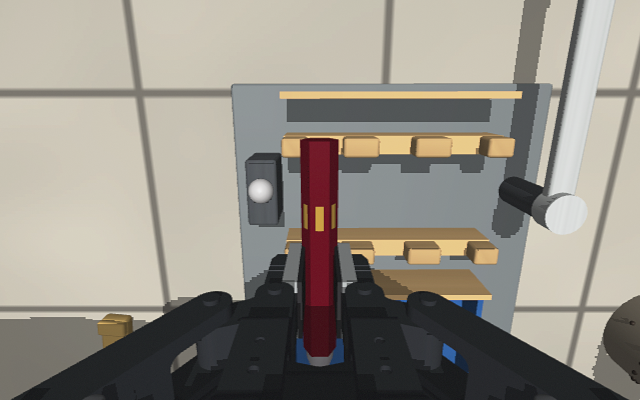

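```bash
python3 -c "
from h import *
i=eyes.camera_info('wrist')
for n,u,z in (('rear',(320,139),.130),('nose',(320,362),.125),('comb far tooth top edge',(361,137),.046),('comb far near edge',(361,153),.046),('near comb t',(422,243),.046),('near comb b',(422,262),.046),('wall',(400,98),.044),('plate+y',(400,86),.006),('ball',(260,190),.045),('n1L',(305,145),.046),('n1R',(343,145),.046),('n2L',(380,145),.046),('n2R',(416,145),.046),('n3L',(452,145),.046),('n3R',(482,145),.046)): print(n,onz(i,u,z).round(4))"
```

```text
rear [0.5111 0.0289 0.13  ]
nose [ 0.5111 -0.0728  0.125 ]
comb far tooth top edge [0.5358 0.0212 0.046 ]
comb far near edge [0.5362 0.0116 0.046 ]
near comb t [ 0.5779 -0.0474  0.046 ]
near comb b [ 0.579 -0.061  0.046]
wall [0.5583 0.0437 0.044 ]
plate+y [0.5662 0.0518 0.006 ]
ball [ 0.4735 -0.0119  0.045 ]
n1L [0.5021 0.0164 0.046 ]
n1R [0.5251 0.0164 0.046 ]
n2L [0.5475 0.0164 0.046 ]
n2R [0.5693 0.0164 0.046 ]
n3L [0.591  0.0164 0.046 ]
n3R [0.6091 0.0164 0.046 ]
```

Call:
send_rows([
  {"slide": [0.1, 0.05, 0.2], "rotation": [0, 0, 0]},
  {"slide": [0, 0, 0.4], "rotation": [0, 0, 0]},
  {"slide": [0, 0, 0.4], "rotation": [0, 0, 0]},
  {"slide": [0, 0, 0.3], "rotation": [0, 0, 0]},
  {"slide": [0, 0, 0.2], "rotation": [0, 0, 0]},
  {"slide": [0, 0, 0.1], "rotation": [0, 0, 0]},
  {"slide": [0, 0, 0.1], "rotation": [0, 0, 0]},
  {"slide": [0, 0, 0], "rotation": [0, 0, 0]},
  {"slide": [0, 0, 0], "rotation": [0, 0, 0]},
])

```text
time: 13.1
tcp_pos: [0.5146, -0.0224, 0.0583]
tool_rot: [0.0, 0.706, 0.708, 0.0]
ft_force: [0.1, 0.6, -0.4]
opening: 0.141
gripper_force: 58.7
```

```bash
python3 go.py .5136 -.023 .056 0;python3 -c "
from h import *
im,i=cap('wrist','w5.png')"
```

```text
now t13.1 [ 0.5146 -0.0224  0.0583] yaw 0.13 z [ 0.001 -0.    -1.   ] op 0.141 f [ 0.1  0.6 -0.4]
rotz 0.0014 slide [-0.011 -0.019  0.046] rows 1 each [-0.011 -0.019  0.046]
```

View pics/w5.png

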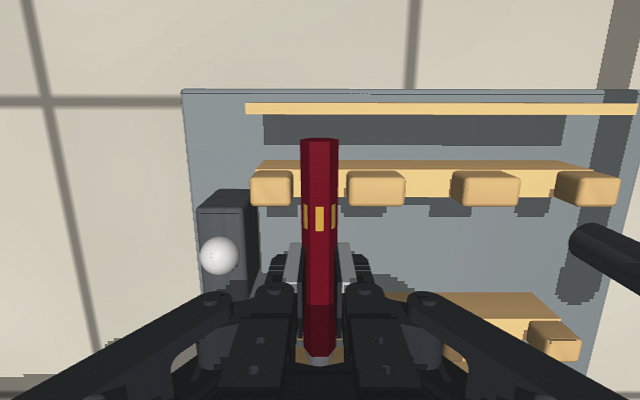

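The barrel is between the teeth of slot 1, centred at (320,190) between tooth edges 292 and 347, and clear of the end wall. I'll lower slightly and release.

Call:
send_rows([
  {"slide": [0, 0, 0.05], "rotation": [0, 0, 0]},
  {"slide": [0, 0, 0], "rotation": [0, 0, 0]},
])

```text
time: 13.32
tcp_pos: [0.5145, -0.0227, 0.0558]
tool_rot: [0.0, 0.706, 0.708, 0.0]
ft_force: [0.2, -0.1, 0.2]
opening: 0.139
gripper_force: 58.7
```

Call:
send_rows([
  {"slide": [0, 0, 0], "rotation": [0, 0, 0]},
  {"slide": [0, 0, 0], "rotation": [0, 0, 0]},
  {"slide": [0, 0, 0], "rotation": [0, 0, 0]},
  {"slide": [0, 0, 0], "rotation": [0, 0, 0]},
  {"slide": [0, 0, 0], "rotation": [0, 0, 0]},
  {"slide": [0, 0, -0.3], "rotation": [0, 0, 0]},
  {"slide": [0, 0, -0.4], "rotation": [0, 0, 0]},
  {"slide": [0, 0, -0.5], "rotation": [0, 0, 0]},
  {"slide": [0, 0, -0.5], "rotation": [0, 0, 0]},
  {"slide": [0, 0, -0.5], "rotation": [0, 0, 0]},
], hand=0.36)

```text
time: 14.15
tcp_pos: [0.5138, -0.0226, 0.1662]
tool_rot: [-0.0, 0.706, 0.708, -0.0]
ft_force: [0.3, -0.8, 0.1]
opening: 0.321
gripper_force: 0.0
```

```bash
python3 -c "
from bar import *
im,i=cap('top');
cv2.imwrite('pics/c5.png',cv2.resize(im[155:239,278:390,::-1],(400,300)))
find('top',(190,190,268,246),12); find('top',(295,160,345,240),12)"; python3 go.py .499 .2985 .16 91.2
```

```text
top [225.4375 214.8125] 64 rear [0.48   0.2968] front [0.5341 0.2984] mid55 [0.5349 0.2984] ang 1.6 len 0.054
top [248.3175 218.0635] 63 rear [0.4675 0.2276] front [0.5244 0.214 ] mid55 [0.521  0.2148] ang -13.4 len 0.058
top [225.4483 229.8621] 29 rear [0.4461 0.2949] front [0.4703 0.2975] mid55 [0.5008 0.3006] ang 5.9 len 0.024
top [244.2 232.8] 25 rear [0.4363 0.2353] front [0.4594 0.231 ] mid55 [0.4904 0.2252] ang -10.5 len 0.023
top [321.4545 192.7692] 286 rear [ 0.5405 -0.0602] front [0.6393 0.0231] mid55 [ 0.5825 -0.0248] ang 40.1 len 0.129
top [342.0769 189.1923] 26 rear [ 0.5773 -0.0879] front [ 0.6132 -0.1002] mid55 [ 0.6293 -0.1057] ang -18.8 len 0.038
top [303.7647 193.5294] 34 rear [0.5637 0.046 ] front [0.5944 0.0261] mid55 [0.6099 0.0161] ang -32.9 len 0.037
top [300.9667 204.3333] 30 rear [0.5242 0.0475] front [0.5593 0.042 ] mid55 [0.5785 0.0391] ang -8.8 len 0.036
top [331.1818 210.    ] 22 rear [ 0.5131 -0.0545] front [ 0.5364 -0.0597] mid55 [ 0.5668 -0.0666] ang -12.6 len 0.024
top [338.4    213.9429] 35 rear [ 0.4936 -0.0802] front [ 0.5346 -0.0825] mid55 [ 0.548
[... 177 characters left out ...]
0.0494] front [0.517  0.0584] mid55 [0.5484 0.0747] ang 27.4 len 0.020
top [336.8261 223.913 ] 23 rear [ 0.4675 -0.072 ] front [ 0.4885 -0.0798] mid55 [ 0.5191 -0.0912] ang -20.3 len 0.022
top [309.65   231.8438] 160 rear [ 0.4346 -0.044 ] front [0.4656 0.0681] mid55 [0.4492 0.009 ] ang 74.5 len 0.116
top [333.878  233.9024] 41 rear [ 0.4277 -0.053 ] front [ 0.461  -0.0789] mid55 [ 0.4712 -0.0868] ang -37.8 len 0.042
top [297.4167 234.    ] 12 rear [0.4304 0.0579] front [0.4542 0.054 ] mid55 [0.4847 0.049 ] ang -9.3 len 0.024
now t14.3 [ 0.5158 -0.0229  0.1683] yaw 0.11 z [ 0.006 -0.001 -1.   ] op 0.321 f [ 0.2  1.  -0.1]
rotz -1.0121 slide [0.201 6.434 0.165] rows 9 each [0.022 0.715 0.018]
```

Call:
send_rows([
  {"slide": [0, 0, 0], "rotation": [0, 0, -0.07]},
  {"slide": [0, 0, 0], "rotation": [0, 0, -0.07]},
  {"slide": [0, 0, 0], "rotation": [0, 0, -0.07]},
  {"slide": [0, 0, 0], "rotation": [0, 0, -0.07]},
  {"slide": [0, 0, 0], "rotation": [0, 0, -0.07]},
  {"slide": [0, 0, 0], "rotation": [0, 0, -0.07]},
  {"slide": [0, 0, 0], "rotation": [0, 0, -0.07]},
  {"slide": [0, 0, 0], "rotation": [0, 0, -0.07]},
  {"slide": [0, 0, 0], "rotation": [0, 0, -0.07]},
  {"slide": [0, 0, 0], "rotation": [0, 0, -0.07]},
  {"slide": [0, 0, 0], "rotation": [0, 0, -0.07]},
  {"slide": [0, 0, 0], "rotation": [0, 0, -0.07]},
  {"slide": [0, 0, 0], "rotation": [0, 0, -0.07]},
  {"slide": [0, 0, 0], "rotation": [0, 0, -0.07]},
  {"slide": [0, 0, 0], "rotation": [0, 0, -0.032]},
], hand=0)

```text
time: 15.55
tcp_pos: [0.5131, -0.0224, 0.1634]
tool_rot: [-0.002, -0.013, 1.0, 0.0]
ft_force: [0.6, 0.1, 0.1]
opening: 0.501
gripper_force: 0.0
```

Call:
send_rows([
  {"slide": [0.02, 0.5, 0.01], "rotation": [0, 0, 0]},
  {"slide": [0.02, 0.5, 0.01], "rotation": [0, 0, 0]},
  {"slide": [0.02, 0.5, 0.01], "rotation": [0, 0, 0]},
  {"slide": [0.02, 0.5, 0.01], "rotation": [0, 0, 0]},
  {"slide": [0.02, 0.5, 0.01], "rotation": [0, 0, 0]},
  {"slide": [0.02, 0.5, 0.01], "rotation": [0, 0, 0]},
  {"slide": [0.02, 0.5, 0.01], "rotation": [0, 0, 0]},
  {"slide": [0.02, 0.5, 0.01], "rotation": [0, 0, 0]},
  {"slide": [0.02, 0.5, 0.01], "rotation": [0, 0, 0]},
  {"slide": [0.02, 0.5, 0.01], "rotation": [0, 0, 0]},
  {"slide": [0.02, 0.5, 0.01], "rotation": [0, 0, 0]},
  {"slide": [0.02, 0.5, 0.01], "rotation": [0, 0, 0]},
  {"slide": [0, 0.43, 0.01], "rotation": [0, 0, 0]},
  {"slide": [0, 0, 0], "rotation": [0, 0, 0]},
  {"slide": [0, 0, 0], "rotation": [0, 0, 0]},
])

```text
time: 16.8
tcp_pos: [0.4944, 0.2989, 0.157]
tool_rot: [-0.001, -0.011, 1.0, -0.001]
ft_force: [0.6, -0.2, -0.0]
opening: 0.502
gripper_force: 0.0
```

```bash
python3 -c "
from bar import *
find('wrist',(0,0,640,400),800)"; python3 go.py .499 .2997 .0285 91.2
```

```text
wrist [225.0966 170.7262] 2206 rear [0.4343 0.2392] front [0.5279 0.2146] mid55 [0.4875 0.2252] ang -14.7 len 0.097
wrist [318.5076 186.4466] 2096 rear [0.4441 0.2979] front [0.5399 0.3005] mid55 [0.4991 0.2994] ang 1.6 len 0.096
now t16.9 [0.4946 0.2982 0.1572] yaw 91.23 z [-0.002 -0.002 -1.   ] op 0.502 f [ 0.2 -0.4 -0.5]
rotz 0.0004 slide [-0.088  0.028  2.574] rows 4 each [-0.022  0.007  0.644]
```

Call:
send_rows([
  {"slide": [-0.08, 0.02, 0.4], "rotation": [0, 0, 0]},
  {"slide": [0, 0, 0.5], "rotation": [0, 0, 0]},
  {"slide": [0, 0, 0.5], "rotation": [0, 0, 0]},
  {"slide": [0, 0, 0.5], "rotation": [0, 0, 0]},
  {"slide": [0, 0, 0.3], "rotation": [0, 0, 0]},
  {"slide": [0, 0, 0.2], "rotation": [0, 0, 0]},
  {"slide": [0, 0, 0.17], "rotation": [0, 0, 0]},
  {"slide": [0, 0, 0], "rotation": [0, 0, 0]},
  {"slide": [0, 0, 0], "rotation": [0, 0, 0]},
])

```text
time: 17.6
tcp_pos: [0.4997, 0.2994, 0.0306]
tool_rot: [0.0, -0.01, 1.0, 0.0]
ft_force: [0.2, 0.5, 0.6]
opening: 0.497
gripper_force: 0.0
```

Call:
send_rows([
  {"slide": [0, 0, 0], "rotation": [0, 0, 0]},
  {"slide": [0, 0, 0], "rotation": [0, 0, 0]},
  {"slide": [0, 0, 0], "rotation": [0, 0, 0]},
  {"slide": [0, 0, 0], "rotation": [0, 0, 0]},
  {"slide": [0, 0, 0], "rotation": [0, 0, 0]},
  {"slide": [0, 0, 0], "rotation": [0, 0, 0]},
], hand=1)

```text
time: 18.1
tcp_pos: [0.5005, 0.3001, 0.032]
tool_rot: [0.001, -0.01, 1.0, 0.0]
ft_force: [-0.4, -0.8, 5.9]
opening: 0.136
gripper_force: 58.9
```

Call:
send_rows([
  {"slide": [0, 0, -0.3], "rotation": [0, 0, 0]},
  {"slide": [0, 0, -0.5], "rotation": [0, 0, 0]},
  {"slide": [0, 0, -0.5], "rotation": [0, 0, 0]},
  {"slide": [0, 0, -0.5], "rotation": [0, 0, 0]},
  {"slide": [0, 0, -0.5], "rotation": [0, 0, 0]},
  {"slide": [0, 0, 0], "rotation": [0, 0, 0]},
])

```text
time: 18.6
tcp_pos: [0.5025, 0.3012, 0.1518]
tool_rot: [0.005, -0.011, 1.0, 0.002]
ft_force: [1.6, -0.1, 1.0]
opening: 0.133
gripper_force: 58.9
```

```bash
python3 go.py .558 -.023 .14 0
```

```text
now t18.6 [0.5025 0.3012 0.1518] yaw 91.21 z [ 0.01   0.004 -1.   ] op 0.133 f [ 1.6 -0.1  1. ]
rotz 1.0134 slide [-6.484  1.111  0.236] rows 9 each [-0.72   0.123  0.026]
```

Call:
send_rows([
  {"slide": [0, 0, 0], "rotation": [0, 0, 0.07]},
  {"slide": [0, 0, 0], "rotation": [0, 0, 0.07]},
  {"slide": [0, 0, 0], "rotation": [0, 0, 0.07]},
  {"slide": [0, 0, 0], "rotation": [0, 0, 0.07]},
  {"slide": [0, 0, 0], "rotation": [0, 0, 0.07]},
  {"slide": [0, 0, 0], "rotation": [0, 0, 0.07]},
  {"slide": [0, 0, 0], "rotation": [0, 0, 0.07]},
  {"slide": [0, 0, 0], "rotation": [0, 0, 0.07]},
  {"slide": [0, 0, 0], "rotation": [0, 0, 0.07]},
  {"slide": [0, 0, 0], "rotation": [0, 0, 0.07]},
  {"slide": [0, 0, 0], "rotation": [0, 0, 0.07]},
  {"slide": [0, 0, 0], "rotation": [0, 0, 0.07]},
  {"slide": [0, 0, 0], "rotation": [0, 0, 0.07]},
  {"slide": [0, 0, 0], "rotation": [0, 0, 0.07]},
  {"slide": [0, 0, 0], "rotation": [0, 0, 0.033]},
])

```text
time: 19.85
tcp_pos: [0.4988, 0.2995, 0.144]
tool_rot: [-0.0, 0.709, 0.706, -0.001]
ft_force: [-0.6, 0.3, -0.9]
opening: 0.136
gripper_force: 58.9
```

Call:
send_rows([
  {"slide": [-0.5, 0.09, 0], "rotation": [0, 0, 0]},
  {"slide": [-0.5, 0.09, 0], "rotation": [0, 0, 0]},
  {"slide": [-0.5, 0.09, 0], "rotation": [0, 0, 0]},
  {"slide": [-0.5, 0.09, 0], "rotation": [0, 0, 0]},
  {"slide": [-0.5, 0.09, 0], "rotation": [0, 0, 0]},
  {"slide": [-0.5, 0.09, 0], "rotation": [0, 0, 0]},
  {"slide": [-0.5, 0.09, 0], "rotation": [0, 0, 0]},
  {"slide": [-0.5, 0.09, 0], "rotation": [0, 0, 0]},
  {"slide": [-0.5, 0.09, 0], "rotation": [0, 0, 0]},
  {"slide": [-0.5, 0.09, 0], "rotation": [0, 0, 0]},
  {"slide": [-0.5, 0.09, 0], "rotation": [0, 0, 0]},
  {"slide": [-0.5, 0.09, 0], "rotation": [0, 0, 0]},
  {"slide": [-0.45, 0.03, 0], "rotation": [0, 0, 0]},
  {"slide": [0, 0, 0], "rotation": [0, 0, 0]},
  {"slide": [0, 0, 0], "rotation": [0, 0, 0]},
])

```text
time: 21.1
tcp_pos: [0.5546, -0.0235, 0.1443]
tool_rot: [-0.001, 0.708, 0.706, -0.0]
ft_force: [-0.1, 0.4, -0.4]
opening: 0.138
gripper_force: 58.9
```

```bash
python3 go.py .558 -.023 .056 0;python3 -c "
from bar import *
find('wrist',(0,0,640,400),800)"
```

```text
now t21.1 [ 0.5546 -0.0235  0.1443] yaw -0.10 z [-0.001  0.001 -1.   ] op 0.138 f [-0.1  0.4 -0.4]
rotz -0.0011 slide [0.01  0.069 1.767] rows 3 each [0.003 0.023 0.589]
wrist [258.4609 191.7922] 2964 rear [ 0.5095 -0.077 ] front [0.5092 0.0319] mid55 [ 0.5093 -0.022 ] ang 90.2 len 0.109
wrist [319.2139 234.5065] 6652 rear [ 0.554  -0.1528] front [0.5542 0.0249] mid55 [ 0.5541 -0.0978] ang 90.0 len 0.178
```

Call:
send_rows([
  {"slide": [0.01, 0.07, 0.2], "rotation": [0, 0, 0]},
  {"slide": [0, 0, 0.4], "rotation": [0, 0, 0]},
  {"slide": [0, 0, 0.4], "rotation": [0, 0, 0]},
  {"slide": [0, 0, 0.3], "rotation": [0, 0, 0]},
  {"slide": [0, 0, 0.2], "rotation": [0, 0, 0]},
  {"slide": [0, 0, 0.15], "rotation": [0, 0, 0]},
  {"slide": [0, 0, 0.08], "rotation": [0, 0, 0]},
  {"slide": [0, 0, 0], "rotation": [0, 0, 0]},
  {"slide": [0, 0, 0], "rotation": [0, 0, 0]},
])

```text
time: 21.9
tcp_pos: [0.5592, -0.022, 0.0594]
tool_rot: [0.001, 0.707, 0.707, 0.0]
ft_force: [-0.1, 0.9, -0.3]
opening: 0.14
gripper_force: 58.9
```

Call:
send_rows([
  {"slide": [0, 0, 0], "rotation": [0, 0, 0]},
  {"slide": [0, 0, 0], "rotation": [0, 0, 0]},
  {"slide": [0, 0, 0], "rotation": [0, 0, 0]},
  {"slide": [0, 0, 0], "rotation": [0, 0, 0]},
  {"slide": [0, 0, 0], "rotation": [0, 0, 0]},
  {"slide": [0, 0, -0.3], "rotation": [0, 0, 0]},
  {"slide": [0, 0, -0.4], "rotation": [0, 0, 0]},
  {"slide": [0, 0, -0.5], "rotation": [0, 0, 0]},
  {"slide": [0, 0, -0.5], "rotation": [0, 0, 0]},
  {"slide": [0, 0, -0.5], "rotation": [0, 0, 0]},
], hand=0.36)

```text
time: 22.73
tcp_pos: [0.5582, -0.0223, 0.1697]
tool_rot: [-0.0, 0.707, 0.707, -0.0]
ft_force: [1.4, -0.6, -0.4]
opening: 0.317
gripper_force: 0.0
```

```bash
python3 -c "
from bar import *
im,i=cap('wrist','w6.png')
find('top',(190,190,268,246),20)"; python3 go.py .485 .2255 .16 75.3
```

```text
top [248.4667 217.5   ] 60 rear [0.4699 0.2272] front [0.5251 0.2135] mid55 [0.5233 0.214 ] ang -13.9 len 0.057
top [244.1923 232.6154] 26 rear [0.4364 0.2348] front [0.463  0.2312] mid55 [0.4909 0.2275] ang -7.6 len 0.027
now t22.8 [ 0.5616 -0.0229  0.1746] yaw 0.02 z [ 0.01  -0.002 -1.   ] op 0.317 f [-0.4 -0.3 -0.1]
rotz -0.8364 slide [2.741 4.416 0.291] rows 7 each [0.392 0.631 0.042]
```

View pics/w6.png

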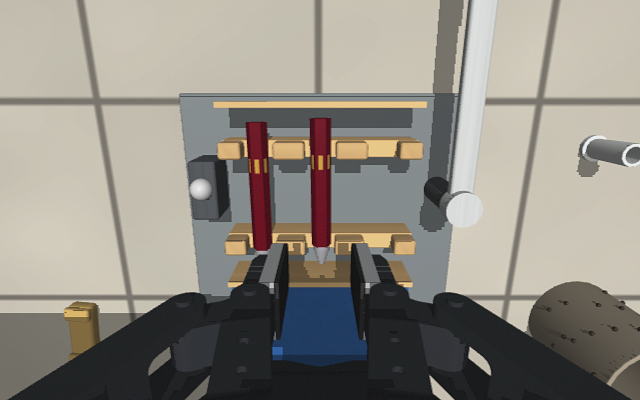

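Barrels are seated in slot 1 (258,185) and slot 2 (320,185). On to barrel 3.

Call:
send_rows([
  {"slide": [0, 0, 0], "rotation": [0, 0, -0.07]},
  {"slide": [0, 0, 0], "rotation": [0, 0, -0.07]},
  {"slide": [0, 0, 0], "rotation": [0, 0, -0.07]},
  {"slide": [0, 0, 0], "rotation": [0, 0, -0.07]},
  {"slide": [0, 0, 0], "rotation": [0, 0, -0.07]},
  {"slide": [0, 0, 0], "rotation": [0, 0, -0.07]},
  {"slide": [0, 0, 0], "rotation": [0, 0, -0.07]},
  {"slide": [0, 0, 0], "rotation": [0, 0, -0.07]},
  {"slide": [0, 0, 0], "rotation": [0, 0, -0.07]},
  {"slide": [0, 0, 0], "rotation": [0, 0, -0.07]},
  {"slide": [0, 0, 0], "rotation": [0, 0, -0.07]},
  {"slide": [0, 0, 0], "rotation": [0, 0, -0.066]},
  {"slide": [0, 0, 0], "rotation": [0, 0, 0]},
], hand=0)

```text
time: 23.92
tcp_pos: [0.558, -0.0223, 0.1678]
tool_rot: [-0.001, 0.128, 0.992, 0.0]
ft_force: [-0.1, -0.5, 0.5]
opening: 0.5
gripper_force: 0.0
```

Call:
send_rows([
  {"slide": [0.3, 0.49, 0.03], "rotation": [0, 0, 0]},
  {"slide": [0.3, 0.49, 0.03], "rotation": [0, 0, 0]},
  {"slide": [0.3, 0.49, 0.03], "rotation": [0, 0, 0]},
  {"slide": [0.3, 0.49, 0.03], "rotation": [0, 0, 0]},
  {"slide": [0.3, 0.49, 0.03], "rotation": [0, 0, 0]},
  {"slide": [0.3, 0.49, 0.03], "rotation": [0, 0, 0]},
  {"slide": [0.3, 0.49, 0.03], "rotation": [0, 0, 0]},
  {"slide": [0.3, 0.49, 0.03], "rotation": [0, 0, 0]},
  {"slide": [0.3, 0.49, 0.03], "rotation": [0, 0, 0]},
  {"slide": [0, 0, 0], "rotation": [0, 0, 0]},
  {"slide": [0, 0, 0], "rotation": [0, 0, 0]},
])

```text
time: 24.83
tcp_pos: [0.4833, 0.2261, 0.1546]
tool_rot: [-0.0, 0.128, 0.992, -0.0]
ft_force: [0.2, -0.2, 0.4]
opening: 0.5
gripper_force: 0.0
```

```bash
python3 -c "
from bar import *
find('wrist',(0,0,640,400),800)"; python3 go.py .4873 .2253 .031 75.3
```

```text
wrist [318.2193 186.9191] 2189 rear [0.4344 0.2388] front [0.5272 0.2149] mid55 [0.4877 0.2251] ang -14.5 len 0.096
wrist [ 41.9722 312.5838] 1545 rear [ 0.5253 -0.0719] front [0.5239 0.0121] mid55 [ 0.5244 -0.0169] ang 91.0 len 0.084
wrist [ 26.2562 369.2925] 882 rear [ 0.5782 -0.1002] front [ 0.5683 -0.026 ] mid55 [ 0.5709 -0.0457] ang 97.7 len 0.075
now t24.9 [0.4837 0.2252 0.1548] yaw 75.23 z [-0.001 -0.001 -1.   ] op 0.501 f [-0.   0.6  0.3]
rotz -0.0008 slide [-0.069  0.02   2.476] rows 4 each [-0.017  0.005  0.619]
```

Call:
send_rows([
  {"slide": [-0.07, 0.02, 0.4], "rotation": [0, 0, 0]},
  {"slide": [0, 0, 0.5], "rotation": [0, 0, 0]},
  {"slide": [0, 0, 0.5], "rotation": [0, 0, 0]},
  {"slide": [0, 0, 0.4], "rotation": [0, 0, 0]},
  {"slide": [0, 0, 0.3], "rotation": [0, 0, 0]},
  {"slide": [0, 0, 0.2], "rotation": [0, 0, 0]},
  {"slide": [0, 0, 0.18], "rotation": [0, 0, 0]},
  {"slide": [0, 0, 0], "rotation": [0, 0, 0]},
  {"slide": [0, 0, 0], "rotation": [0, 0, 0]},
])

```text
time: 25.63
tcp_pos: [0.488, 0.2249, 0.0315]
tool_rot: [0.0, 0.129, 0.992, -0.0]
ft_force: [0.2, 1.7, 0.1]
opening: 0.502
gripper_force: 0.0
```

Call:
send_rows([
  {"slide": [0, 0, 0], "rotation": [0, 0, 0]},
  {"slide": [0, 0, 0], "rotation": [0, 0, 0]},
  {"slide": [0, 0, 0], "rotation": [0, 0, 0]},
  {"slide": [0, 0, 0], "rotation": [0, 0, 0]},
  {"slide": [0, 0, 0], "rotation": [0, 0, 0]},
  {"slide": [0, 0, 0], "rotation": [0, 0, 0]},
], hand=1)

```text
time: 26.13
tcp_pos: [0.4888, 0.2257, 0.0328]
tool_rot: [0.001, 0.128, 0.992, 0.0]
ft_force: [-1.0, -1.3, 5.8]
opening: 0.14
gripper_force: 58.9
```

Call:
send_rows([
  {"slide": [0, 0, -0.3], "rotation": [0, 0, 0]},
  {"slide": [0, 0, -0.5], "rotation": [0, 0, 0]},
  {"slide": [0, 0, -0.5], "rotation": [0, 0, 0]},
  {"slide": [0, 0, -0.5], "rotation": [0, 0, 0]},
  {"slide": [0, 0, -0.5], "rotation": [0, 0, 0]},
  {"slide": [0, 0, 0], "rotation": [0, 0, 0]},
  {"slide": [0, 0, 0], "rotation": [0, 0, 0]},
])

```text
time: 26.72
tcp_pos: [0.4887, 0.2257, 0.1482]
tool_rot: [0.002, 0.128, 0.992, 0.001]
ft_force: [-0.1, -0.5, -0.9]
opening: 0.134
gripper_force: 58.9
```

```bash
python3 go.py .602 -.023 .145 0
```

```text
now t26.7 [0.4887 0.2257 0.1482] yaw 75.27 z [ 0.004  0.001 -1.   ] op 0.134 f [-0.1 -0.5 -0.9]
rotz 0.8363 slide [-4.974  2.265  0.065] rows 7 each [-0.711  0.324  0.009]
```

Call:
send_rows([
  {"slide": [0, 0, 0], "rotation": [0, 0, 0.07]},
  {"slide": [0, 0, 0], "rotation": [0, 0, 0.07]},
  {"slide": [0, 0, 0], "rotation": [0, 0, 0.07]},
  {"slide": [0, 0, 0], "rotation": [0, 0, 0.07]},
  {"slide": [0, 0, 0], "rotation": [0, 0, 0.07]},
  {"slide": [0, 0, 0], "rotation": [0, 0, 0.07]},
  {"slide": [0, 0, 0], "rotation": [0, 0, 0.07]},
  {"slide": [0, 0, 0], "rotation": [0, 0, 0.07]},
  {"slide": [0, 0, 0], "rotation": [0, 0, 0.07]},
  {"slide": [0, 0, 0], "rotation": [0, 0, 0.07]},
  {"slide": [0, 0, 0], "rotation": [0, 0, 0.07]},
  {"slide": [0, 0, 0], "rotation": [0, 0, 0.066]},
])

```text
time: 27.72
tcp_pos: [0.4863, 0.225, 0.1438]
tool_rot: [-0.001, 0.709, 0.705, -0.002]
ft_force: [0.2, 0.8, 0.3]
opening: 0.136
gripper_force: 58.9
```

Call:
send_rows([
  {"slide": [-0.5, 0.23, 0], "rotation": [0, 0, 0]},
  {"slide": [-0.5, 0.23, 0], "rotation": [0, 0, 0]},
  {"slide": [-0.5, 0.23, 0], "rotation": [0, 0, 0]},
  {"slide": [-0.5, 0.23, 0], "rotation": [0, 0, 0]},
  {"slide": [-0.5, 0.23, 0], "rotation": [0, 0, 0]},
  {"slide": [-0.5, 0.23, 0], "rotation": [0, 0, 0]},
  {"slide": [-0.5, 0.23, 0], "rotation": [0, 0, 0]},
  {"slide": [-0.5, 0.23, 0], "rotation": [0, 0, 0]},
  {"slide": [-0.5, 0.23, 0], "rotation": [0, 0, 0]},
  {"slide": [-0.45, 0.2, 0], "rotation": [0, 0, 0]},
  {"slide": [0, 0, 0], "rotation": [0, 0, 0]},
  {"slide": [0, 0, 0], "rotation": [0, 0, 0]},
])

```text
time: 28.72
tcp_pos: [0.6004, -0.0229, 0.144]
tool_rot: [-0.002, 0.708, 0.706, -0.001]
ft_force: [-0.6, -0.3, -0.6]
opening: 0.135
gripper_force: 58.9
```

```bash
python3 go.py .602 -.023 .0585 0;python3 -c "
from bar import *
find('wrist',(0,0,640,400),800)"
```

```text
now t28.7 [ 0.6004 -0.0229  0.144 ] yaw -0.10 z [-0.004  0.001 -1.   ] op 0.135 f [-0.6 -0.3 -0.6]
rotz -0.0011 slide [-0.002  0.032  1.711] rows 3 each [-0.001  0.011  0.57 ]
wrist [257.1286 188.8908] 2994 rear [ 0.5543 -0.0737] front [0.5536 0.0346] mid55 [ 0.554  -0.0187] ang 90.4 len 0.108
wrist [189.6388 193.5923] 2882 rear [ 0.504 -0.077] front [0.5036 0.0314] mid55 [ 0.5038 -0.022 ] ang 90.2 len 0.108
wrist [319.149  236.1962] 6559 rear [ 0.5995 -0.1528] front [0.5996 0.0235] mid55 [ 0.5995 -0.0978] ang 90.0 len 0.176
```

Call:
send_rows([
  {"slide": [0.03, 0.03, 0.2], "rotation": [0, 0, 0]},
  {"slide": [0, 0, 0.4], "rotation": [0, 0, 0]},
  {"slide": [0, 0, 0.4], "rotation": [0, 0, 0]},
  {"slide": [0, 0, 0.3], "rotation": [0, 0, 0]},
  {"slide": [0, 0, 0.2], "rotation": [0, 0, 0]},
  {"slide": [0, 0, 0.12], "rotation": [0, 0, 0]},
  {"slide": [0, 0, 0.08], "rotation": [0, 0, 0]},
  {"slide": [0, 0, 0], "rotation": [0, 0, 0]},
  {"slide": [0, 0, 0], "rotation": [0, 0, 0]},
])

```text
time: 29.52
tcp_pos: [0.6033, -0.0205, 0.062]
tool_rot: [0.0, 0.707, 0.707, 0.0]
ft_force: [-0.3, 0.3, 0.4]
opening: 0.136
gripper_force: 58.9
```

Call:
send_rows([
  {"slide": [0, 0, 0], "rotation": [0, 0, 0]},
  {"slide": [0, 0, 0], "rotation": [0, 0, 0]},
  {"slide": [0, 0, 0], "rotation": [0, 0, 0]},
  {"slide": [0, 0, 0], "rotation": [0, 0, 0]},
  {"slide": [0, 0, 0], "rotation": [0, 0, 0]},
  {"slide": [0, 0, -0.3], "rotation": [0, 0, 0]},
  {"slide": [0, 0, -0.4], "rotation": [0, 0, 0]},
  {"slide": [0, 0, -0.5], "rotation": [0, 0, 0]},
  {"slide": [0, 0, -0.5], "rotation": [0, 0, 0]},
  {"slide": [0, 0, -0.5], "rotation": [0, 0, 0]},
  {"slide": [0, 0, -0.6], "rotation": [0, 0, 0]},
  {"slide": [0, 0, -0.6], "rotation": [0, 0, 0]},
], hand=0.36)

```text
time: 30.52
tcp_pos: [0.6023, -0.0206, 0.2322]
tool_rot: [-0.0, 0.707, 0.707, -0.0]
ft_force: [-0.2, -0.5, 0.4]
opening: 0.317
gripper_force: 0.0
```

```bash
python3 -c "
from bar import *
im,i=cap('wrist','w7.png');t,_=cap('top'); s,_=cap('scene')
r=lambda im,x,y,w,h:cv2.resize(im[y:y+h,x:x+w,::-1],(400,300),interpolation=cv2.INTER_CUBIC)
cv2.imwrite('pics/c7.png',np.vstack([np.hstack([r(im,0,0,640,400),r(t,278,155,112,84)]),np.hstack([r(t,395,155,80,60),r(s,170,255,120,90)])]))"; python3 go.py .56 -.25 .24 0
```

```text
now t30.7 [ 0.6046 -0.0209  0.2355] yaw 0.02 z [ 0.007 -0.001 -1.   ] op 0.318 f [ 0.7 -0.4  0.1]
rotz 0.0002 slide [-4.581 -0.891 -0.091] rows 6 each [-0.764 -0.149 -0.015]
```

View pics/c7.png

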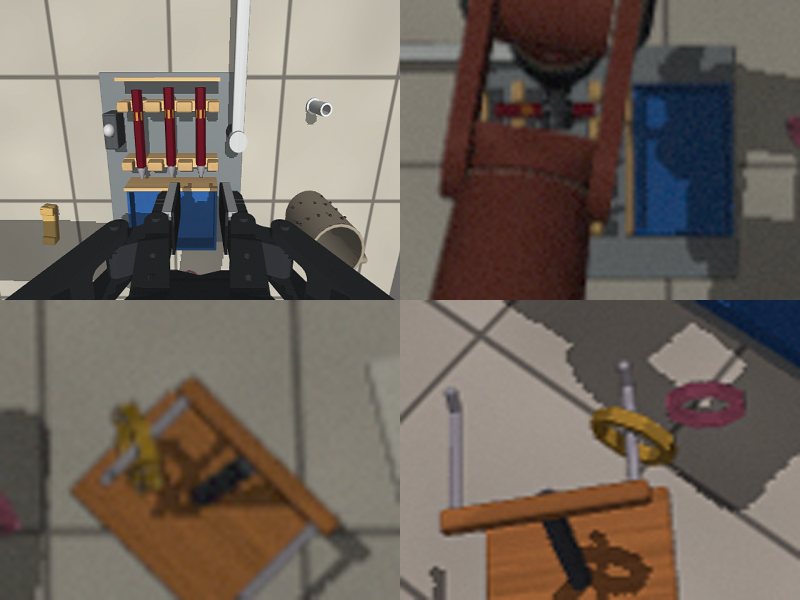

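The rack shows all three barrels seated (c7 top-left, at (138,135), (169,135), (201,135)). The key still hangs at top pixel ≈(422,183). Moving to hover by the stand for a close measurement.

Call:
send_rows([
  {"slide": [-0.5, 0.04, -0.05], "rotation": [0, 0, 0]},
  {"slide": [-0.5, 0.04, -0.05], "rotation": [0, 0, 0]},
  {"slide": [-0.5, 0.04, -0.05], "rotation": [0, 0, 0]},
  {"slide": [-0.5, 0.04, -0.05], "rotation": [0, 0, 0]},
  {"slide": [-0.5, 0.04, -0.05], "rotation": [0, 0, 0]},
  {"slide": [-0.5, 0.04, -0.05], "rotation": [0, 0, 0]},
  {"slide": [-0.5, 0.04, -0.05], "rotation": [0, 0, 0]},
  {"slide": [-0.5, 0.04, -0.05], "rotation": [0, 0, 0]},
  {"slide": [-0.5, 0.04, -0.05], "rotation": [0, 0, 0]},
  {"slide": [-0.5, 0.04, -0.05], "rotation": [0, 0, 0]},
  {"slide": [-0.5, 0.04, -0.05], "rotation": [0, 0, 0]},
  {"slide": [-0.5, 0.04, -0.05], "rotation": [0, 0, 0]},
  {"slide": [-0.5, 0.04, -0.05], "rotation": [0, 0, 0]},
  {"slide": [-0.5, 0.04, -0.05], "rotation": [0, 0, 0]},
  {"slide": [-0.3, 0, -0.05], "rotation": [0, 0, 0]},
], hand=-1)

```text
time: 31.92
tcp_pos: [0.6301, -0.3876, 0.2662]
tool_rot: [-0.002, 0.708, 0.707, -0.0]
ft_force: [0.9, -0.6, -0.6]
opening: 1.0
gripper_force: 0.0
```

Call:
send_rows([
  {"slide": [0, 0, 0], "rotation": [0, 0, -0.066]},
  {"slide": [0, 0, 0], "rotation": [0, 0, -0.066]},
  {"slide": [0, 0, 0], "rotation": [0, 0, -0.066]},
  {"slide": [0, 0, 0], "rotation": [0, 0, -0.066]},
  {"slide": [0, 0, 0], "rotation": [0, 0, -0.066]},
  {"slide": [0, 0, 0], "rotation": [0, 0, -0.066]},
  {"slide": [0, 0, 0], "rotation": [0, 0, -0.066]},
  {"slide": [0, 0, 0], "rotation": [0, 0, 0]},
  {"slide": [0, 0, 0], "rotation": [0, 0, 0]},
])

```text
time: 32.67
tcp_pos: [0.6306, -0.3851, 0.2676]
tool_rot: [-0.001, 0.411, 0.912, 0.0]
ft_force: [-0.1, -1.1, 0.4]
opening: 1.002
gripper_force: 0.0
```

```bash
python3 go.py .593 -.341 .14 41.5; python3 - <<'E'
from h import *
im,i=cap('wrist','w8.png')
for X in((.5931,-.3411,.162),(.5693,-.3141,.168),(.614,-.3226,.134),(.572,-.36,.134)):print(proj(i,X))
h=cv2.cvtColor(im,cv2.COLOR_RGB2HSV);m=cv2.inRange(h,(20,130,60),(32,255,255));n,l,s,c=cv2.connectedComponentsWithStats(m)
for k in range(1,n):
    if s[k,4]>60: print(s[k],c[k])
E
```

```text
now t32.7 [ 0.6306 -0.3851  0.2676] yaw 41.47 z [-0.001  0.001 -1.   ] op 1.002 f [-0.1 -1.1  0.4]
rotz -0.0004 slide [1.16  0.021 2.551] rows 4 each [0.29  0.005 0.638]
[319.9771196  120.54696314]
[320.05843401  57.13153048]
[359.92987011 118.22969082]
[279.13753348 118.64670196]
[ 281   84   81   50 1299] [320.60585065 108.50577367]
```

View pics/w8.png

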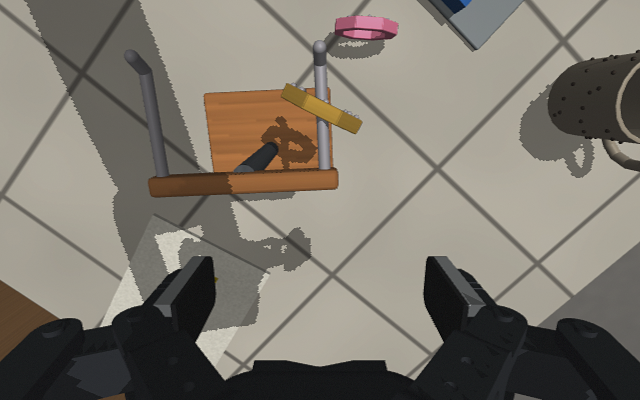

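```bash
python3 - <<'E'
from h import *
i=eyes.camera_info('wrist');im=cv2.imread('pics/w8.png')[:,:,::-1].copy()
h=cv2.cvtColor(im,cv2.COLOR_RGB2HSV);m=cv2.inRange(h,(20,130,60),(32,255,255));m[:80]=0;m[140:]=0
p=np.argwhere(m)[:,::-1].astype(np.float32);r=cv2.minAreaRect(p);b=cv2.boxPoints(r);print(r)
for z in(.146,.155):
    w=np.array([onz(i,q,z)[:2] for q in b]);c=w.mean(0);e=w[1]-w[0];f=w[2]-w[1]
    print(z,w.round(4).tolist(),c.round(4),np.linalg.norm(e).round(4),np.degrees(np.arctan2(e[1],e[0])).round(1),np.linalg.norm(f).round(4),np.degrees(np.arctan2(f[1],f[0])).round(1))
print(onz(i,(320,57),.168))
E
python3 go.py .5925 -.340 .27 16
```

```text
((320.7000427246094, 108.60000610351562), (84.0761489868164, 15.652474403381348), 26.56505012512207)
0.146 [[0.564, -0.3479], [0.5619, -0.3383], [0.6146, -0.3234], [0.6174, -0.3332]] [ 0.5895 -0.3357] 0.0099 102.5 0.0548 15.7
0.155 [[0.5648, -0.3474], [0.5627, -0.338], [0.6135, -0.3237], [0.6161, -0.3332]] [ 0.5893 -0.3356] 0.0095 102.5 0.0527 15.7
[ 0.56929553 -0.31418264  0.168     ]
now t32.7 [ 0.6307 -0.3852  0.2678] yaw 41.47 z [-0.001  0.001 -1.   ] op 1.000 f [ 0.6 -1.1  0.8]
rotz 0.283 slide [ 1.08  -0.485 -0.043] rows 2 each [ 0.54  -0.243 -0.022]
```

The picture shows the brass ring twisted about 26° on the arm, its edge band running from (283,90) to (360,127), with the hook tip at (320,45). The measured width of 55 mm and thickness of 10 mm match the description, so I'll grasp at yaw 15.7°.

Call:
send_rows([
  {"slide": [0, 0, 0], "rotation": [0, 0, 0.0715]},
  {"slide": [0, 0, 0], "rotation": [0, 0, 0.0715]},
  {"slide": [0, 0, 0], "rotation": [0, 0, 0.0715]},
  {"slide": [0, 0, 0], "rotation": [0, 0, 0.0715]},
  {"slide": [0, 0, 0], "rotation": [0, 0, 0]},
])

```text
time: 33.13
tcp_pos: [0.6308, -0.3855, 0.2684]
tool_rot: [-0.0, 0.604, 0.797, 0.0]
ft_force: [-0.1, 0.4, 0.3]
opening: 1.004
gripper_force: 0.0
```

```bash
python3 go.py .5895 -.3357 .25 15.7 .5895 -.3357 .139 15.7
```

```text
now t33.1 [ 0.6308 -0.3855  0.2684] yaw 15.67 z [-0.  0. -1.] op 1.004 f [-0.1  0.4  0.3]
rotz -0.0004 slide [ 1.182 -0.526  0.368] rows 2 each [ 0.591 -0.263  0.184]
rotz -0.0 slide [0.   0.   2.22] rows 3 each [0.   0.   0.74]
```

Call:
send_rows([
  {"slide": [0.3, -0.13, 0.05], "rotation": [0, 0, 0]},
  {"slide": [0.3, -0.13, 0.05], "rotation": [0, 0, 0]},
  {"slide": [0.3, -0.13, 0.05], "rotation": [0, 0, 0]},
  {"slide": [0.28, -0.135, 0.05], "rotation": [0, 0, 0]},
  {"slide": [0, 0, 0], "rotation": [0, 0, 0]},
  {"slide": [0, 0, 0], "rotation": [0, 0, 0]},
])

```text
time: 33.63
tcp_pos: [0.5894, -0.3357, 0.2588]
tool_rot: [0.0, 0.602, 0.798, -0.0]
ft_force: [-0.3, -1.3, 0.1]
opening: 0.996
gripper_force: 0.0
```

```bash
python3 go.py .5895 -.3357 .139 15.7; python3 - <<'E'
from h import *
im,i=cap('wrist','w9.png')
h=cv2.cvtColor(im,cv2.COLOR_RGB2HSV);m=cv2.inRange(h,(20,130,60),(32,255,255))
n,l,s,c=cv2.connectedComponentsWithStats(m)
for k in range(1,n):
    if s[k,4]>150:
        r=cv2.minAreaRect(np.argwhere(l==k)[:,::-1].astype(np.float32));w=np.array([onz(i,q,.15)[:2] for q in cv2.boxPoints(r)]);print(r,w.mean(0),w.round(4).tolist())
E
```

```text
now t33.6 [ 0.5894 -0.3357  0.2588] yaw 15.94 z [ 0. -0. -1.] op 0.996 f [-0.3 -1.3  0.1]
rotz 0.0027 slide [0.000e+00 2.000e-03 2.395e+00] rows 3 each [0.    0.001 0.798]
((319.0, 203.0), (34.0, 80.0), 90.0) [ 0.5883866  -0.33241959] [[0.5597, -0.3282], [0.6106, -0.3138], [0.6178, -0.3364], [0.5655, -0.3513]]
```

View pics/w9.png

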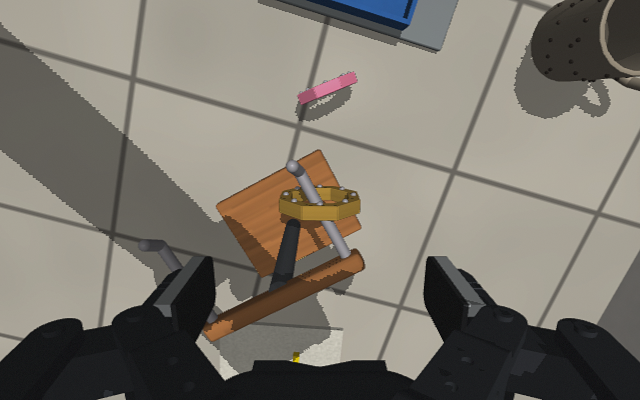

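```bash
python3 - <<'E'
from h import *
i=eyes.camera_info('wrist');R=np.array(i['R']);print('cam',-R.T@np.array(i['t']))
c=np.array([.5895,-.3357,.134]);y=np.array([np.cos(.274),np.sin(.274),0]);x=np.array([-y[1],y[0],0])
for nm,a,b,z in(('top+x',.005,0,.028),('top-x',-.005,0,.028),('hole top+',.005,0,.02),('hole bot-',-.005,0,-.02),('bot+',.005,0,-.028),('bot-',-.005,0,-.028),('L',0,-.028,.0116),('R',0,.028,.0116)):print(nm,proj(i,c+a*x+b*y+z*np.array([0,0,1])).round(1))
E
```

```text
cam [ 0.57031185 -0.26871062  0.37685814]
top+x [319.  205.1]
top-x [318.9 220. ]
hole top+ [318.9 201.6]
hole bot- [318.9 199.6]
bot+ [318.9 184.7]
bot- [318.9 196.9]
L [278.  205.1]
R [359.8 205.3]
```

The ring (279–360, rows 186–220) matches the projection of the estimated pose to within a pixel. Descending and gripping.

Call:
send_rows([
  {"slide": [0, 0, 0.4], "rotation": [0, 0, 0]},
  {"slide": [0, 0, 0.4], "rotation": [0, 0, 0]},
  {"slide": [0, 0, 0.4], "rotation": [0, 0, 0]},
  {"slide": [0, 0, 0.4], "rotation": [0, 0, 0]},
  {"slide": [0, 0, 0.3], "rotation": [0, 0, 0]},
  {"slide": [0, 0, 0.3], "rotation": [0, 0, 0]},
  {"slide": [0, 0, 0.17], "rotation": [0, 0, 0]},
  {"slide": [0, 0, 0], "rotation": [0, 0, 0]},
  {"slide": [0, 0, 0], "rotation": [0, 0, 0]},
])

```text
time: 34.43
tcp_pos: [0.5897, -0.3362, 0.1403]
tool_rot: [-0.0, 0.603, 0.798, 0.0]
ft_force: [-0.6, -0.9, 0.1]
opening: 1.002
gripper_force: 0.0
```

Call:
send_rows([
  {"slide": [0, 0, 0], "rotation": [0, 0, 0]},
  {"slide": [0, 0, 0], "rotation": [0, 0, 0]},
  {"slide": [0, 0, 0], "rotation": [0, 0, 0]},
  {"slide": [0, 0, 0], "rotation": [0, 0, 0]},
  {"slide": [0, 0, 0], "rotation": [0, 0, 0]},
], hand=1)

```text
time: 34.85
tcp_pos: [0.5905, -0.3366, 0.1423]
tool_rot: [0.002, 0.603, 0.798, 0.0]
ft_force: [0.1, 0.8, 4.0]
opening: 0.638
gripper_force: 63.1
```

Call:
send_rows([
  {"slide": [0, 0, -0.15], "rotation": [0, 0, 0]},
  {"slide": [0, 0, -0.15], "rotation": [0, 0, 0]},
  {"slide": [0, 0, -0.14], "rotation": [0, 0, 0]},
  {"slide": [0, 0, 0], "rotation": [0, 0, 0]},
  {"slide": [0, 0, 0], "rotation": [0, 0, 0]},
  {"slide": [0, 0, 0], "rotation": [0, 0, 0]},
])

```text
time: 35.35
tcp_pos: [0.5893, -0.3359, 0.1621]
tool_rot: [-0.0, 0.603, 0.798, -0.0]
ft_force: [-0.5, 0.9, -0.1]
opening: 0.641
gripper_force: 63.2
```

```bash
python3 go.py .5365 -.2758 .161 15.7
```

```text
now t35.4 [ 0.5893 -0.3359  0.1621] yaw 15.86 z [-0.  0. -1.] op 0.641 f [-0.5  0.9 -0.1]
rotz 0.0018 slide [ 1.444 -0.692  0.021] rows 3 each [ 0.481 -0.231  0.007]
```

Call:
send_rows([
  {"slide": [0.18, -0.086, 0], "rotation": [0, 0, 0]},
  {"slide": [0.18, -0.086, 0], "rotation": [0, 0, 0]},
  {"slide": [0.18, -0.086, 0], "rotation": [0, 0, 0]},
  {"slide": [0.18, -0.086, 0], "rotation": [0, 0, 0]},
])

```text
time: 35.68
tcp_pos: [0.5621, -0.3049, 0.1618]
tool_rot: [-0.001, 0.603, 0.798, 0.0]
ft_force: [-1.1, -0.6, -0.5]
opening: 0.646
gripper_force: 63.2
```

Call:
send_rows([
  {"slide": [0.18, -0.086, 0], "rotation": [0, 0, 0]},
  {"slide": [0.18, -0.086, 0], "rotation": [0, 0, 0]},
  {"slide": [0.18, -0.086, 0], "rotation": [0, 0, 0]},
  {"slide": [0.18, -0.086, 0], "rotation": [0, 0, 0]},
  {"slide": [0, 0, 0], "rotation": [0, 0, 0]},
])

```text
time: 36.1
tcp_pos: [0.5356, -0.2747, 0.1622]
tool_rot: [-0.001, 0.603, 0.798, 0.0]
ft_force: [-0.0, -0.2, -0.8]
opening: 0.64
gripper_force: 63.3
```

```bash
python3 -c "
from h import *
t,_=cap('top'); s,_=cap('scene');w,_=cap('wrist')
r=lambda im,x,y,w,h:cv2.resize(im[y:y+h,x:x+w,::-1],(400,300),interpolation=cv2.INTER_CUBIC)
cv2.imwrite('pics/c10.png',np.hstack([r(w,0,0,640,400),r(s,160,225,140,105)]))"; python3 go.py .5365 -.2758 .22 0 .558 -.141 .22 0  .558 -.141 .05 0
```

```text
now t36.2 [ 0.5369 -0.2763  0.1626] yaw 15.86 z [ 0.001 -0.001 -1.   ] op 0.641 f [0.5 0.6 0.4]
rotz 0.1763 slide [ 0.01  -0.008 -1.148] rows 2 each [ 0.005 -0.004 -0.574]
rotz -0.0 slide [2.696 0.43  0.   ] rows 4 each [0.674 0.108 0.   ]
rotz -0.0 slide [0.  0.  3.4] rows 5 each [0.   0.   0.68]
```

View pics/c10.png

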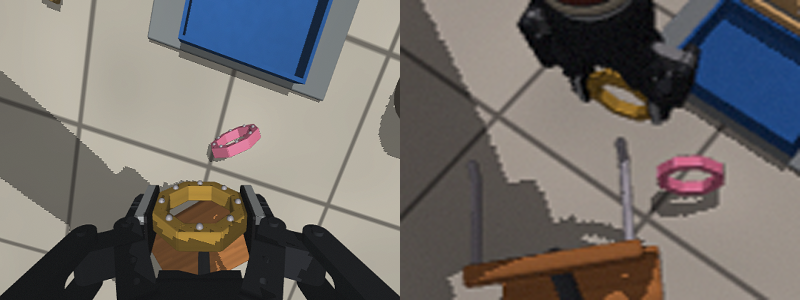

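The brass key is off the hook and held between the pads (wrist crop (200,215)). The pink ring stays on the table. Carrying the key to the dish.

Call:
send_rows([
  {"slide": [0, 0, -0.4], "rotation": [0, 0, 0]},
  {"slide": [0, 0, -0.4], "rotation": [0, 0, 0]},
  {"slide": [0, 0, -0.35], "rotation": [0, 0, 0]},
  {"slide": [0, 0, 0], "rotation": [0, 0, 0.06]},
  {"slide": [0, 0, 0], "rotation": [0, 0, 0.06]},
  {"slide": [0, 0, 0], "rotation": [0, 0, 0.056]},
  {"slide": [0.34, 0.054, 0], "rotation": [0, 0, 0]},
  {"slide": [0.34, 0.054, 0], "rotation": [0, 0, 0]},
  {"slide": [0.34, 0.054, 0], "rotation": [0, 0, 0]},
  {"slide": [0.34, 0.054, 0], "rotation": [0, 0, 0]},
  {"slide": [0.34, 0.054, 0], "rotation": [0, 0, 0]},
  {"slide": [0.34, 0.054, 0], "rotation": [0, 0, 0]},
  {"slide": [0.34, 0.054, 0], "rotation": [0, 0, 0]},
  {"slide": [0.34, 0.054, 0], "rotation": [0, 0, 0]},
  {"slide": [0, 0, 0], "rotation": [0, 0, 0]},
  {"slide": [0, 0, 0], "rotation": [0, 0, 0]},
])

```text
time: 37.58
tcp_pos: [0.5587, -0.1401, 0.2199]
tool_rot: [0.0, 0.707, 0.708, -0.0]
ft_force: [-0.5, -0.8, -0.3]
opening: 0.637
gripper_force: 63.3
```

```bash
python3 go.py .558 -.141 .051 0;  python3 -c "
from h import *
w,i=cap('wrist','w11.png')
for p in ((.491,-.183,.034),(.625,-.183,.034),(.625,-.099,.034),(.491,-.099,.034)):print(proj(i,p))"
```

```text
now t37.6 [ 0.5587 -0.1401  0.2199] yaw 0.09 z [ 0.    -0.001 -1.   ] op 0.637 f [-0.5 -0.8 -0.3]
rotz 0.0011 slide [-0.018 -0.014  3.379] rows 5 each [-0.004 -0.003  0.676]
[245.41520596 227.90542414]
[391.66016734 227.93071743]
[397.24190027 135.18526795]
[239.83384584 135.11888289]
```

View pics/w11.png

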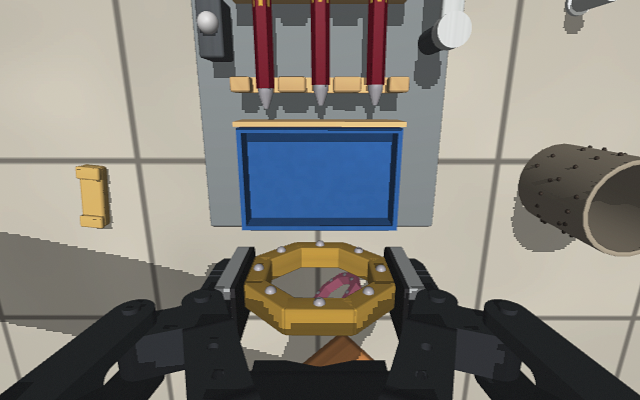

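The dish opening spans (243–400, 130–228), where predicted, and the key is centred at (319,287). Lowering.

Call:
send_rows([
  {"slide": [0, 0, 0.4], "rotation": [0, 0, 0]},
  {"slide": [0, 0, 0.5], "rotation": [0, 0, 0]},
  {"slide": [0, 0, 0.5], "rotation": [0, 0, 0]},
  {"slide": [0, 0, 0.5], "rotation": [0, 0, 0]},
  {"slide": [0, 0, 0.5], "rotation": [0, 0, 0]},
  {"slide": [0, 0, 0.4], "rotation": [0, 0, 0]},
  {"slide": [0, 0, 0.3], "rotation": [0, 0, 0]},
  {"slide": [0, 0, 0.2], "rotation": [0, 0, 0]},
  {"slide": [0, 0, 0.05], "rotation": [0, 0, 0]},
  {"slide": [0, 0, 0], "rotation": [0, 0, 0]},
  {"slide": [0, 0, 0], "rotation": [0, 0, 0]},
])

```text
time: 38.55
tcp_pos: [0.5591, -0.1409, 0.0533]
tool_rot: [0.001, 0.707, 0.707, 0.0]
ft_force: [0.6, -0.4, -0.4]
opening: 0.643
gripper_force: 63.3
```

Call:
send_rows([
  {"slide": [0, 0, 0], "rotation": [0, 0, 0]},
  {"slide": [0, 0, 0], "rotation": [0, 0, 0]},
  {"slide": [0, 0, 0], "rotation": [0, 0, 0]},
  {"slide": [0, 0, 0], "rotation": [0, 0, 0]},
  {"slide": [0, 0, 0], "rotation": [0, 0, 0]},
  {"slide": [0, 0, 0], "rotation": [0, 0, 0]},
  {"slide": [0, 0, -0.3], "rotation": [0, 0, 0]},
  {"slide": [0, 0, -0.5], "rotation": [0, 0, 0]},
  {"slide": [0, 0, -0.5], "rotation": [0, 0, 0]},
  {"slide": [0, 0, -0.5], "rotation": [0, 0, 0]},
  {"slide": [0, 0, -0.5], "rotation": [0, 0, 0]},
  {"slide": [0, 0, -0.5], "rotation": [0, 0, 0]},
  {"slide": [0, 0, -0.5], "rotation": [0, 0, 0]},
  {"slide": [0, 0, 0], "rotation": [0, 0, 0]},
], hand=-0.7)

```text
time: 39.72
tcp_pos: [0.5611, -0.1412, 0.2241]
tool_rot: [0.005, 0.707, 0.707, 0.002]
ft_force: [1.0, -0.1, 0.6]
opening: 0.855
gripper_force: 0.0
```

```bash
python3 - <<'E'
from h import *
s,i=cap('scene','s12.png');t,j=cap('top')
for n,im,ii in(('scene',s,i),('top',t,j)):
    h=cv2.cvtColor(im,cv2.COLOR_RGB2HSV);m=cv2.inRange(h,(20,130,60),(32,255,255));k,l,st,c=cv2.connectedComponentsWithStats(m)
    for q in range(1,k):
        if st[q,4]>8: print(n,c[q],st[q,4],onz(ii,c[q],.02))
E
python3 go.py .652 .16 .24 0
```

```text
scene [324.11111111  48.88888889] 9 [0.16656642 0.62693202 0.02      ]
scene [323.27272727  54.45454545] 11 [0.18265796 0.59732984 0.02      ]
scene [330.33333333  56.41666667] 12 [0.21033486 0.60224211 0.02      ]
scene [321.2  57.9] 10 [0.18777804 0.57615565 0.02      ]
scene [327.2  60.6] 10 [0.21443765 0.57537525 0.02      ]
scene [333.72727273  63.36363636] 11 [0.24255451 0.57537046 0.02      ]
scene [289.61111111 246.22222222] 18 [ 0.56176724 -0.12594232  0.02      ]
top [502.25806452 176.21505376] 93 [ 0.63852729 -0.63292354  0.02      ]
top [356.83333333 200.2       ] 30 [ 0.55624705 -0.14266004  0.02      ]
top [365.70491803 265.67213115] 61 [ 0.33931268 -0.16939392  0.02      ]
top [133.71284916 308.97094972] 895 [0.19878229 0.58445896 0.02      ]
now t39.8 [ 0.5589 -0.1404  0.2187] yaw 0.03 z [ 0.003 -0.001 -1.   ] op 0.849 f [-0.1  0.  -0. ]
rotz 0.0003 slide [ 6.007  1.861 -0.426] rows 8 each [ 0.751  0.233 -0.053]
```

```bash
python3 - <<'E'
from h import *
res=[]
for n,roi in(('top',(225,150,262,195)),('scene',(320,100,440,240))):
    im,i=cap(n);h=cv2.cvtColor(im,cv2.COLOR_RGB2HSV);m=cv2.inRange(h,(0,170,90),(6,255,255))
    x0,y0,x1,y1=roi;k=np.zeros_like(m);k[y0:y1,x0:x1]=m[y0:y1,x0:x1]
    nn,l,s,c=cv2.connectedComponentsWithStats(k)
    for q in range(1,nn):
        if s[q,4]>3: print(n,c[q],s[q,4],onz(i,c[q],.095))
E
```

```text
scene [377.88235294 174.58823529] 17 [0.65450857 0.15573879 0.095     ]
```

Call:
send_rows([
  {"slide": [0.494, 0.159, 0], "rotation": [0, 0, 0]},
  {"slide": [0.494, 0.159, 0], "rotation": [0, 0, 0]},
  {"slide": [0.494, 0.159, 0], "rotation": [0, 0, 0]},
  {"slide": [0.494, 0.159, 0], "rotation": [0, 0, 0]},
  {"slide": [0.494, 0.159, 0], "rotation": [0, 0, 0]},
  {"slide": [0.494, 0.159, 0], "rotation": [0, 0, 0]},
  {"slide": [0.494, 0.159, 0], "rotation": [0, 0, 0]},
  {"slide": [0.494, 0.159, 0], "rotation": [0, 0, 0]},
  {"slide": [0.494, 0.159, 0], "rotation": [0, 0, 0]},
  {"slide": [0.494, 0.159, 0], "rotation": [0, 0, 0]},
  {"slide": [0.494, 0.159, 0], "rotation": [0, 0, 0]},
  {"slide": [0.494, 0.159, 0], "rotation": [0, 0, 0]},
  {"slide": [0, 0, 0.4], "rotation": [0, 0, 0]},
  {"slide": [0, 0, 0.4], "rotation": [0, 0, 0]},
  {"slide": [0, 0, 0], "rotation": [0, 0, 0]},
  {"slide": [0, 0, 0], "rotation": [0, 0, 0]},
], hand=0)

```text
time: 41.25
tcp_pos: [0.6516, 0.1561, 0.1735]
tool_rot: [-0.002, 0.707, 0.707, -0.003]
ft_force: [0.1, -0.5, -0.1]
opening: 0.498
gripper_force: 0.0
```

```bash
python3 - <<'E'
from h import *
im,i=cap('wrist','w13.png');h=cv2.cvtColor(im,cv2.COLOR_RGB2HSV);m=cv2.inRange(h,(0,170,90),(6,255,255))
nn,l,s,c=cv2.connectedComponentsWithStats(m)
for q in range(1,nn):
    if s[q,4]>30: print(c[q],s[q],onz(i,c[q],.095))
E
python3 go.py .6545 .156 .094 0
```

```text
[324.68660598 214.4993498 ] [312 194  26  40 769] [0.65403539 0.16150605 0.095     ]
now t41.3 [0.6528 0.156  0.1757] yaw 0.01 z [-0.003 -0.    -1.   ] op 0.500 f [0.3 0.3 0.5]
rotz 0.0001 slide [-0.     0.035  1.634] rows 3 each [-0.     0.012  0.545]
```

View pics/w13.png

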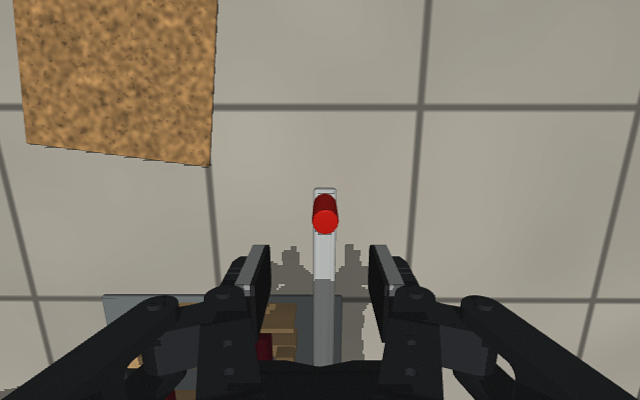

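The knob's top disc is at (325,222), centred between the fingers, with the bar running straight toward the tray. I'll descend and close loosely around it.

Call:
send_rows([
  {"slide": [0.03, 0.03, 0.3], "rotation": [0, 0, 0]},
  {"slide": [0, 0, 0.4], "rotation": [0, 0, 0]},
  {"slide": [0, 0, 0.4], "rotation": [0, 0, 0]},
  {"slide": [0, 0, 0.3], "rotation": [0, 0, 0]},
  {"slide": [0, 0, 0.2], "rotation": [0, 0, 0]},
  {"slide": [0, 0, 0], "rotation": [0, 0, 0]},
  {"slide": [0, 0, 0], "rotation": [0, 0, 0]},
])

```text
time: 41.88
tcp_pos: [0.6551, 0.1576, 0.097]
tool_rot: [-0.0, 0.707, 0.707, -0.0]
ft_force: [-0.3, -0.5, -0.4]
opening: 0.502
gripper_force: 0.0
```

Call:
send_rows([
  {"slide": [0, 0, 0], "rotation": [0, 0, 0]},
  {"slide": [0, 0, 0], "rotation": [0, 0, 0]},
  {"slide": [0, 0, 0], "rotation": [0, 0, 0]},
  {"slide": [0, 0, 0], "rotation": [0, 0, 0]},
], hand=0.5)

```text
time: 42.22
tcp_pos: [0.6557, 0.1579, 0.0985]
tool_rot: [0.001, 0.707, 0.707, 0.001]
ft_force: [-0.7, 0.5, -0.3]
opening: 0.248
gripper_force: 0.0
```

```bash
python3 go.py .6545 .157 .094 0
```

```text
now t42.2 [0.6557 0.1579 0.0985] yaw 0.02 z [ 0.002  0.    -1.   ] op 0.248 f [-0.7  0.5 -0.3]
rotz 0.0002 slide [-0.017 -0.025  0.09 ] rows 1 each [-0.017 -0.025  0.09 ]
```

Call:
send_rows([
  {"slide": [-0.009, -0.251, 0], "rotation": [0, 0, -0.0444]},
  {"slide": [-0.009, -0.251, 0], "rotation": [0, 0, -0.0444]},
  {"slide": [-0.009, -0.251, 0], "rotation": [0, 0, -0.0444]},
  {"slide": [-0.009, -0.251, 0], "rotation": [0, 0, -0.0444]},
  {"slide": [-0.009, -0.251, 0], "rotation": [0, 0, -0.0444]},
  {"slide": [-0.009, -0.251, 0], "rotation": [0, 0, -0.0444]},
  {"slide": [-0.009, -0.251, 0], "rotation": [0, 0, -0.0444]},
  {"slide": [-0.009, -0.251, 0], "rotation": [0, 0, -0.0444]},
  {"slide": [-0.009, -0.251, 0], "rotation": [0, 0, -0.0444]},
  {"slide": [-0.009, -0.251, 0], "rotation": [0, 0, -0.0444]},
])

```text
time: 43.05
tcp_pos: [0.5392, 0.1155, 0.0979]
tool_rot: [0.0, 0.421, 0.907, 0.0]
ft_force: [-0.7, 0.3, 0.1]
opening: 0.246
gripper_force: 0.2
```

```bash
python3 go.py $(python3 -c "
from math import *
for t in (.12,-.02): print(.6527-.18*cos(t),-.023+.18*sin(t),.096,90-degrees(t))" | tr '\n' ' ')
```

```text
now t43.0 [0.5392 0.1155 0.0979] yaw 40.20 z [ 0.001  0.    -1.   ] op 0.246 f [-0.7  0.3  0.1]
rotz -0.477 slide [ 1.015 -2.479  0.038] rows 4 each [ 0.254 -0.62   0.01 ]
rotz -0.0891 slide [ 0.035 -0.502  0.   ] rows 1 each [ 0.035 -0.502  0.   ]
```

Call:
send_rows([
  {"slide": [-0.009, -0.251, 0], "rotation": [0, 0, -0.0444]},
  {"slide": [-0.009, -0.251, 0], "rotation": [0, 0, -0.0444]},
  {"slide": [-0.009, -0.251, 0], "rotation": [0, 0, -0.0444]},
  {"slide": [-0.009, -0.251, 0], "rotation": [0, 0, -0.0444]},
  {"slide": [-0.009, -0.251, 0], "rotation": [0, 0, -0.0444]},
  {"slide": [-0.009, -0.251, 0], "rotation": [0, 0, -0.0444]},
  {"slide": [-0.009, -0.251, 0], "rotation": [0, 0, -0.0444]},
  {"slide": [-0.009, -0.251, 0], "rotation": [0, 0, -0.0444]},
  {"slide": [-0.009, -0.251, 0], "rotation": [0, 0, -0.0444]},
  {"slide": [-0.009, -0.251, 0], "rotation": [0, 0, -0.0444]},
  {"slide": [0, 0, 0], "rotation": [0, 0, 0]},
])

```text
time: 43.97
tcp_pos: [0.4779, 0.0076, 0.0978]
tool_rot: [0.001, 0.088, 0.996, -0.0]
ft_force: [-1.2, -0.6, 0.4]
opening: 0.253
gripper_force: 0.0
```

```bash
python3 go.py $(python3 -c "
from math import *
for t in (.0,-.02): print(.6527-.18*cos(t),-.023+.18*sin(t),.096,90-degrees(t))" | tr '\n' ' ')
```

```text
now t44.0 [0.4779 0.0076 0.0978] yaw 79.90 z [ 0.001 -0.001 -1.   ] op 0.253 f [-1.2 -0.6  0.4]
rotz -0.1123 slide [ 0.105 -0.612  0.037] rows 1 each [ 0.105 -0.612  0.037]
rotz -0.0127 slide [ 0.001 -0.072  0.   ] rows 1 each [ 0.001 -0.072  0.   ]
```

Call:
send_rows([
  {"slide": [-0.002, -0.126, 0], "rotation": [0, 0, -0.022]},
  {"slide": [-0.002, -0.126, 0], "rotation": [0, 0, -0.022]},
  {"slide": [-0.002, -0.126, 0], "rotation": [0, 0, -0.022]},
  {"slide": [-0.002, -0.126, 0], "rotation": [0, 0, -0.022]},
  {"slide": [-0.002, -0.126, 0], "rotation": [0, 0, -0.022]},
  {"slide": [0, 0, 0], "rotation": [0, 0, 0]},
])

```text
time: 44.47
tcp_pos: [0.4756, -0.0225, 0.0978]
tool_rot: [0.001, 0.002, 1.0, -0.0]
ft_force: [-0.9, -0.1, -0.7]
opening: 0.249
gripper_force: 0.0
```

Call:
send_rows([
  {"slide": [0, -0.06, 0], "rotation": [0, 0, 0]},
  {"slide": [0, 0, 0], "rotation": [0, 0, 0]},
  {"slide": [0, 0, 0], "rotation": [0, 0, 0]},
])

```text
time: 44.72
tcp_pos: [0.4752, -0.0252, 0.0974]
tool_rot: [0.0, 0.002, 1.0, -0.0]
ft_force: [-0.1, 0.2, -0.3]
opening: 0.251
gripper_force: 0.0
```

Call:
send_rows([
  {"slide": [0, -0.06, 0], "rotation": [0, 0, 0]},
  {"slide": [0, 0, 0], "rotation": [0, 0, 0]},
  {"slide": [0, 0, 0], "rotation": [0, 0, 0]},
])

```text
time: 44.97
tcp_pos: [0.4751, -0.0264, 0.0972]
tool_rot: [0.0, 0.002, 1.0, 0.003]
ft_force: [0.6, 7.8, 0.7]
opening: 0.251
gripper_force: 4.0
```

Call:
send_rows([
  {"slide": [0, 0.05, 0], "rotation": [0, 0, 0]},
  {"slide": [0, 0, 0], "rotation": [0, 0, 0]},
  {"slide": [0, 0, 0], "rotation": [0, 0, 0]},
  {"slide": [0, 0, 0], "rotation": [0, 0, 0]},
  {"slide": [0, 0, -0.3], "rotation": [0, 0, 0]},
  {"slide": [0, 0, -0.5], "rotation": [0, 0, 0]},
  {"slide": [0, 0, -0.5], "rotation": [0, 0, 0]},
  {"slide": [0, 0, -0.5], "rotation": [0, 0, 0]},
  {"slide": [0, 0, -0.5], "rotation": [0, 0, 0]},
  {"slide": [0.5, 0, -0.3], "rotation": [0, 0, 0]},
  {"slide": [0.5, 0.3, 0], "rotation": [0, 0, 0]},
  {"slide": [0.3, 0.5, 0], "rotation": [0, 0, 0]},
  {"slide": [0, 0.5, 0], "rotation": [0, 0, 0]},
  {"slide": [0, 0.5, 0], "rotation": [0, 0, 0]},
  {"slide": [0, 0.5, 0], "rotation": [0, 0, 0]},
  {"slide": [0, 0.5, 0], "rotation": [0, 0, 0]},
  {"slide": [0, 0.5, 0], "rotation": [0, 0, 0]},
  {"slide": [0, 0, 0], "rotation": [0, 0, 0]},
], hand=0.1)

```text
time: 46.47
tcp_pos: [0.4102, 0.142, 0.2274]
tool_rot: [0.0, -0.001, 1.0, 0.001]
ft_force: [-0.6, -0.0, -0.3]
opening: 0.453
gripper_force: 0.0
```

```bash
python3 - <<'E'
from h import *
P=[]
ims=[]
for n,roi in(('top',(290,195,340,235)),('scene',(250,160,350,230))):
    im,i=cap(n);ims.append(im);h=cv2.cvtColor(im,cv2.COLOR_RGB2HSV);m=cv2.inRange(h,(0,170,90),(6,255,255))
    x0,y0,x1,y1=roi;k=np.zeros_like(m);k[y0:y1,x0:x1]=m[y0:y1,x0:x1]
    nn,l,s,c=cv2.connectedComponentsWithStats(k)
    for q in range(1,nn):
        if s[q,4]>3:
            p=onz(i,c[q],.095);print(n,c[q],s[q,4],p)
r=lambda im,x,y,w,h:cv2.resize(im[y:y+h,x:x+w,::-1],(400,300),interpolation=cv2.INTER_CUBIC)
cv2.imwrite('pics/c14.png',np.hstack([r(ims[0],278,155,112,84),r(ims[1],235,175,140,105)]))
print(telemetry.read_state()['time'])
E
```

```text
top [321.46666667 222.86666667] 15 [ 0.47235254 -0.02367243  0.095     ]
scene [284.1 187.7] 20 [ 0.47260352 -0.02408392  0.095     ]
46.5667
```

View pics/c14.png

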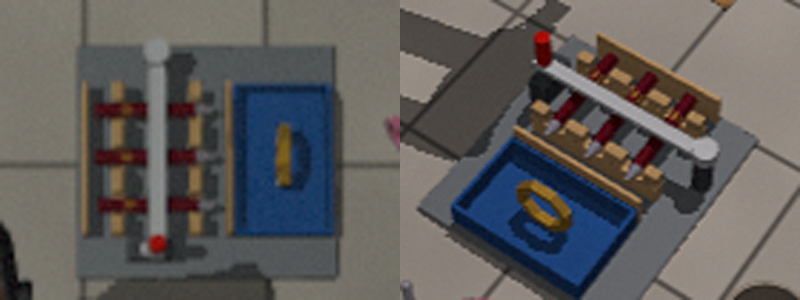

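The keeper is shut: bar straight, knob at (157,243) in line with the hinge at (157,50), 180 mm apart. The barrels are in all three slots, and the key is at rest inside the dish. The gripper is clear, so I'm handing in.

```bash
python3 -c "
from cell import env
print(env.sign_off())"
```

```text
the job is handed in; nothing more can be done
None
```

The job is handed in: three barrels in the slots, the one brass key present in the blue dish, the keeper bar shut in its detent, and none of the four bystanders handled. The hand-in returned no verdict.

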